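# Clear under the bench lift, sort the weld brackets, lower the lift

## Task

The black L-shaped clamping stop has been left under the raised platform of the little hydraulic lift: pull it out and lay it flat in the middle of the rubber mat. Sort the welded brackets on the table by their white tags, every one flat on its base: those with a round tag into the low-walled tray on the lift's platform, those with a cross-shaped tag into the dark steel reject bin. Only when the stop is on the mat and all brackets are sorted, crack the lift's release valve open anticlockwise, about an eighth of a turn and never as far as a quarter turn, let the loaded platform sink all the way down, then close the valve fully again; leave the other things on the table where they are.

Things in the scene. Friction and masses are not known exactly. Their poses are not given: they have to be found in the camera images.
- tray (a point): bench lift's aluminium platform tray, inside 140 (x) x 210 mm (y), walls 5 mm thick, 15 high; takes 3 brackets side by side, fins along x, 66 mm apart. Point: centre of its floor, z up, x away from the robot. Floor 53 mm above the table raised (underside 45), 20 mm when down. Behind it (x +86 to +161 mm) stand posts 116 mm high. May lie 0.12 rad askew
- platform (a joint): sinking of the lift's platform in m: 0 raised (start), 0.033 right down. The closed valve holds it up; once the valve is opened past about 0.5 rad it sinks by itself to the bottom, slowly (3 to 8 mm/s), and cannot be raised again. Anything underneath blocks it
- valve (a joint): release valve, upright axis: rad, 0 closed (start), grows anticlockwise seen from above; stays where it is left, turns easily (0.1 N m)
- valve_grip (a point): black T-handle of the release valve: a bar 75 x 14 x 24 mm that turns with the valve, on the grey pump block left (+y) of the tray, 185 mm from the tray's centre. Point: the bar's middle, on the turning axis, 67 mm above the table, 31 mm above the block's top; x along the bar (at 0 rad along the tray's x), z up
- stop_grip (a point): black steel L-shaped clamping stop with holes, 28 mm high, 0.45 kg. Point: half-way up the long limb, near the centre of mass; x along the limb, which is 30 mm wide and runs from x = -93 mm (plain end, about 50 mm under the platform at the start) to +67 mm; short limb at that end to y = +60 mm. Lies right (-y) of the tray; pull it out along its +x
- mat_top (a point): black rubber mat, 200 x 200 mm, 4 mm thick, fixed on the table to the left or the right; this point is the centre of its top, x and y along its sides
- bin_in (a point): dark steel reject bin, open-topped, fixed on the other side from the mat: outside 172 (x) x 152 mm (y), walls 30 mm high, 5 mm thick; takes two brackets side by side, fins along x, 70 mm apart in y. Point: the centre of its inner floor, 5 mm above the table
- pass1_fin (a point): welded steel bracket, 0.35 kg, with a white tag shaped as a round disc, 42 mm. Base 120 x 56 x 6 mm, upright fin 9 mm thick, 64 long, top 51 mm above the underside. Point: in the fin near the centre of mass, 34 mm above the underside; x along the fin to the tagged end (base x -52 to +68 mm, fin -49 to +15, tag centre +43), z up. Not there in some runs (None)
- pass2_fin (a point): welded steel bracket, 0.35 kg, with a white tag shaped as a round disc, 42 mm. Base 120 x 56 x 6 mm, upright fin 9 mm thick, 64 long, top 51 mm above the underside. Point: in the fin near the centre of mass, 34 mm above the underside; x along the fin to the tagged end (base x -52 to +68 mm, fin -49 to +15, tag centre +43), z up. Not there in some runs (None)
- pass3_fin (a point): welded steel bracket, 0.35 kg, with a white tag shaped as a round disc, 42 mm. Base 120 x 56 x 6 mm, upright fin 9 mm thick, 64 long, top 51 mm above the underside. Point: in the fin near the centre of mass, 34 mm above the underside; x along the fin to the tagged end (base x -52 to +68 mm, fin -49 to +15, tag centre +43), z up. Not there in some runs (None)
- rej1_fin (a point): welded steel bracket, 0.35 kg, with a white tag shaped as a cross (X), 50 mm. Base 120 x 56 x 6 mm, upright fin 9 mm thick, 64 long, top 51 mm above the underside. Point: in the fin near the centre of mass, 34 mm above the underside; x along the fin to the tagged end (base x -52 to +68 mm, fin -49 to +15, tag centre +43), z up. Not there in some runs (None)
- rej2_fin (a point): welded steel bracket, 0.35 kg, with a white tag shaped as a cross (X), 50 mm. Base 120 x 56 x 6 mm, upright fin 9 mm thick, 64 long, top 51 mm above the underside. Point: in the fin near the centre of mass, 34 mm above the underside; x along the fin to the tagged end (base x -52 to +68 mm, fin -49 to +15, tag centre +43), z up. Not there in some runs (None)
- brush: wire brush, not part of the job, to be left where it is; origin at its underside
- penpot: steel cup, not part of the job, to be left where it is; origin at its underside
- weight: brass weight, not part of the job, to be left where it is; origin at its underside
- jar: aluminium can, not part of the job, to be left where it is; origin at its underside
There are look-alikes about, which are no part of the job. Leave any yellow look-alike of the part that bears pass1_fin alone.

How it is judged:
By the outcome, as a careful person would: the job done as asked, in the order asked, and still so for the second after the job is handed in, with the robot touching nothing.
Of pass1, pass2, pass3, rej1, rej2 only 3 to 5 are there at a start; the rules pass over those that are not, and their reading is None.
At some moment in a run one of pass1, pass2, pass3, rej1, rej2 may be knocked a few centimetres aside while the robot is not near it.
Once in a run the grip may slacken for a moment while it holds something.
It also fails if it takes over 210 s, if anything falls off the work surface, if the arm or the gripper's body presses on something with over 40 N, if the wrist force passes 120 N, or if a joint passes its speed limit or range.

## Robot

A 6-joint arm with a two-finger parallel gripper is mounted at the origin on the work surface. World frame = base frame: x ahead of the robot, y to its left, z up, the work surface at z = 0. Lengths are in m, angles in degrees, forces in N, time in s.
With the tool pointing down it reaches from about 0.4 to 0.825 m from the base axis. Payload 7 kg.
Tool frame: the origin (TCP) lies midway between the tips of the shut fingers; the grasp point (between the pads) lies 19 mm behind it; x points along the fingers, z is the direction in which the jaws open and shut, and the axes are right-handed (so a half turn about x gives the same grasp; the last joint's range is limited). The gripper opens to 88 mm and grips with 3 to 60 N. Pads are 19 mm wide; open, the fingers measure 130 mm over their backs; the gripper's body (78 mm by 193 mm) begins 47 mm behind the grasp point.
Start: joints at [-60.327, 20.546, 0.682, 0, -70.136, -16.507], TCP at [0.154, -0.657, 0.227] pointing down, gripper open.
Joint ranges: [-176.03, 176.03], [-82.01, 121.73], [-58.28, 71.71], [-173.87, 95.51], [-174.79, -0.11], [-173.66, 173.66]. Speed limits (degrees/s): [136.94, 136.94, 172.46, 180, 180, 180].

## Interface

Orientations are given as [roll, pitch, yaw] about the fixed x, y, z axes, in that order (R = Rz(yaw) Ry(pitch) Rx(roll)).
In Python, from plant import get_state, capture, close_job gives the robot as it stands.
- The arm moves only by the tool play_rows, never from a script. Its argument "series" is one flat list of numbers, 4 for each row, row after row: the shift along the tool's x, y, z in m, then the turn about the tool's x in rad. In form: [tx, ty, tz, spin, tx, ty, tz, spin, ...]. A call has exactly 5 rows; each row shifts and turns the commanded pose from where the row before left it, along the tool's axes as they then stand; what a row does not reach is not made up. A row lasts 1/12 s, in which the tool goes at most 41.7 mm and 7.16 degrees, less where a joint would pass 70% of its speed; a pose out of reach is approached as far as the arm can. A call is refused whole if a number of a shift passes 0.0417 or a number of a turn 0.125, either way. A call with a gripper value outside its range is refused whole. "jaw" is the opening in per cent of the stroke, from 0 (shut) to 100 (fully open), set as the call begins (left out, the last holds). The fingers move at their own pace and stop on an object; "squeeze" is the grip in N (left out, the last holds). Time passes only in rows, so rows that do not move let the fingers close, or fill a call up. It gives the time, the measured TCP pose, the force and the opening at its end, in the units of the state.
- get_state(): the state, without advancing time (a new reading comes with each control period).
- capture(name): name is "scene" or "top" or "wrist"; returns a dict with "img" (400x640x3 uint8, blue, green, red), "K" (3x3 intrinsics, pixels), "world_from_camera" (4x4, takes a point from camera to world coordinates). Camera axes: x right, y down, z forward; pixel columns grow to the right and rows downward; lengths in m; the calibration is good to about 2 mm. The wrist camera is an equidistant fisheye: a pixel r from the principal point sees the ray r / f radians off the axis. A picture is of the moment at which its call begins. There is no depth.
- close_job(): hands the job in, once; it reports no verdict.
The state is a dict: "time_s": time; "joints": joint angles; "qd": joint speeds; "joint_torque": joint torques, N m; "tcp_pos": TCP position; "eef_rot": TCP orientation; "contact_force": force on the tool from outside, world axes, zero at the start; "moment": the same for the moment, N m; "gripper_width": finger opening in m.
Only numpy, scipy, OpenCV 4.12 (cv2) and the standard library are available. Lean on these libraries where they do the work, as an engineer would, in place of code of your own. Each camera call takes 0.05 s, during which the arm holds its last target.

## Working session

There is one attempt and no reset: what is moved stays moved. The work goes in short steps, Python scripts to look and compute and a tool call to move; the robot and the scene stay as the last step left them, time stands still between calls to the robot, and variables do not carry over. Pictures are saved under pics/ and viewed, and the job is handed in when it is done.

Besides the shell and the picture viewer there is one more tool, called after "Call:" as name(argument=value, ...), one argument or row to a line, values as JSON. play_rows: Moves the arm, as the interface text tells. Its arguments: {"type":"object","properties":{"series":{"type":"array","items":{"type":"number"}},"jaw":{"type":"number"},"squeeze":{"type":"number"}},"required":["series"]}

```bash
ls; mkdir -p pics; python3 - <<'E'
from plant import get_state, capture
import cv2
s=get_state();print(s)
for n in("scene","top","wrist"):
    c=capture(n);cv2.imwrite(f"pics/{n}0.png",c["img"]);print(n,c["K"],c["world_from_camera"])
E
```

```text
pics
{'time_s': 0.0, 'joints': array([-6.03288910e+01,  2.05911579e+01,  6.33953199e-01, -2.11559646e-02,
       -7.01356386e+01, -1.65063803e+01]), 'qd': array([-0.00884014, -0.08210071,  0.03592442,  0.01084722, -0.01838366,
       -0.10813443]), 'joint_torque': array([ 1.02368849e-03, -5.82727182e+01,  2.93052775e+01,  6.99730530e+00,
        6.86197905e-03, -2.02287520e-04]), 'tcp_pos': array([ 0.15359451, -0.656789  ,  0.22562392]), 'eef_rot': array([  4.41737431,  89.90504979, 107.5748982 ]), 'contact_force': array([-0.13591157,  0.33116117,  0.46703648]), 'moment': array([ 0.00322384, -0.01730232, -0.01015191]), 'gripper_width': 0.08754744956383856}
scene [[397.09594814   0.         321.05852993]
 [  0.         397.09594814 200.66138786]
 [  0.           0.           1.        ]] [[ 0.22462263  0.83625181 -0.50022753  1.02782393]
 [ 0.97444099 -0.19114879  0.11801224 -0.13571286]
 [ 0.00307006 -0.51395044 -0.85781439  1.09501481]
 [ 0.          0.          0.          1.        ]]
top [[457.30400021   0.         311.59931481]
 [  0.         457.30400021 195.32720769]
 [  0.           0.           1.        ]] [[-0.01291052 -0.99522277  0.09677273  0.297507  ]
 [-0.99991466  0.01265669 -0.00323637 -0.00324082]
 [ 0.00199608 -0.09680626 -0.99530124  1.58575726]
 [ 0.          0.          0.          1.        ]]
wrist [[309.70691629   0.         315.88227341]
 [  0.         309.70691629 202.72796182]
 [  0.           0.           1.        ]] [[-0.22857147  0.9333474   0.27679904  0.07839844]
 [ 0.9735263   0.21876428  0.06624757 -0.67471341]
 [ 0.00127826  0.28461345 -0.95864151  0.38374527]
 [ 0.          0.          0.          1.        ]]
```

View pics/top0.png

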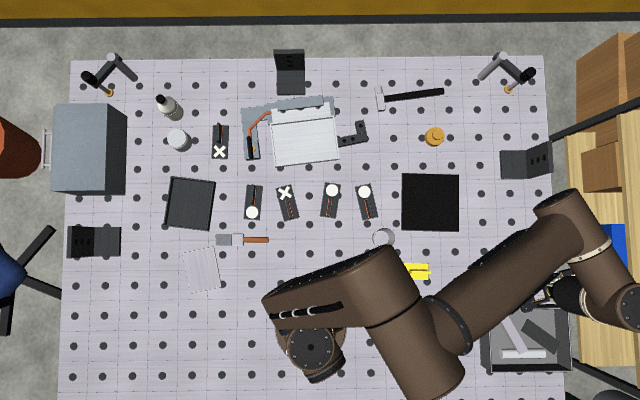

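View pics/scene0.png

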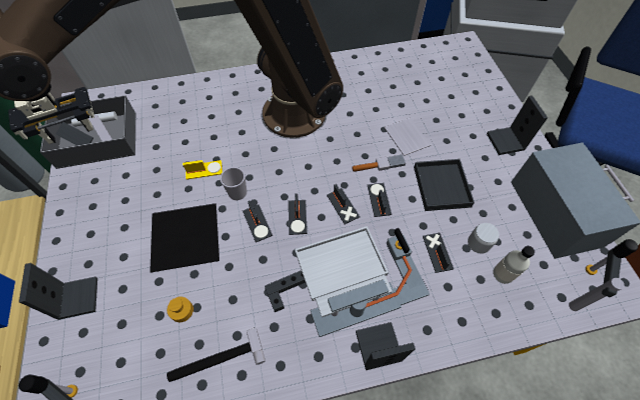

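View pics/wrist0.png

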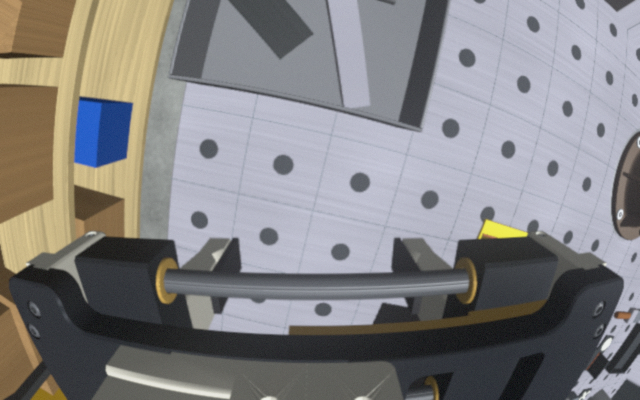

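```bash
cat > h.py <<'E'
import numpy as np, cv2
from plant import get_state, capture
def ray(c,uv):
    K=c["K"];T=c["world_from_camera"]
    d=np.array([(uv[0]-K[0,2])/K[0,0],(uv[1]-K[1,2])/K[1,1],1.0])
    return T[:3,3],T[:3,:3]@d
def onz(c,uv,z):
    o,d=ray(c,uv);return o+d*(z-o[2])/d[2]
def fray(c,uv):
    K=c["K"];T=c["world_from_camera"]
    v=np.array([uv[0]-K[0,2],uv[1]-K[1,2]]);r=np.hypot(*v)+1e-9;th=r/K[0,0]
    d=np.array([*(np.sin(th)*v/r),np.cos(th)]);return T[:3,3],T[:3,:3]@d
def fonz(c,uv,z):
    o,d=fray(c,uv);return o+d*(z-o[2])/d[2]
def proj(c,p):
    T=c["world_from_camera"];q=T[:3,:3].T@(np.asarray(p)-T[:3,3]);q=c["K"]@q;return q[:2]/q[2]
def fproj(c,p):
    T=c["world_from_camera"];q=T[:3,:3].T@(np.asarray(p)-T[:3,3]);rr=np.hypot(q[0],q[1]);th=np.arctan2(rr,q[2])
    return np.array([c["K"][0,2],c["K"][1,2]])+c["K"][0,0]*th*q[:2]/(rr+1e-12)
E
python3 - <<'E'
from h import *
t=cv2.imread("pics/top0.png");s=cv2.imread("pics/scene0.png")
cv2.imwrite("pics/topc1.png",cv2.resize(t[85:245,155:355],None,fx=4,fy=3.75,interpolation=cv2.INTER_CUBIC)[:600])
cv2.imwrite("pics/topc2.png",cv2.resize(t[95:245,310:470],None,fx=4,fy=4,interpolation=cv2.INTER_CUBIC))
cv2.imwrite("pics/sc1.png",cv2.resize(s[150:345,235:490],None,fx=3,fy=3,interpolation=cv2.INTER_CUBIC))
E
```

```text
(no output)
```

View pics/topc1.png

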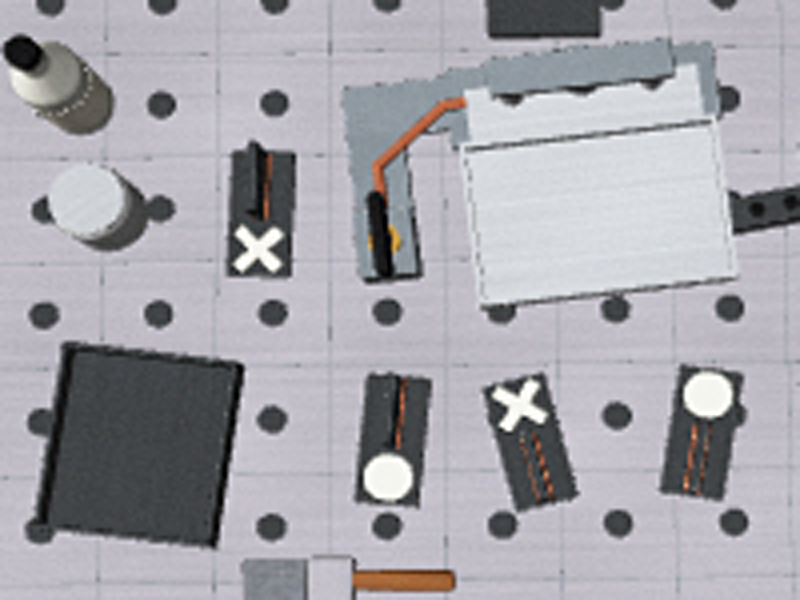

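View pics/topc2.png

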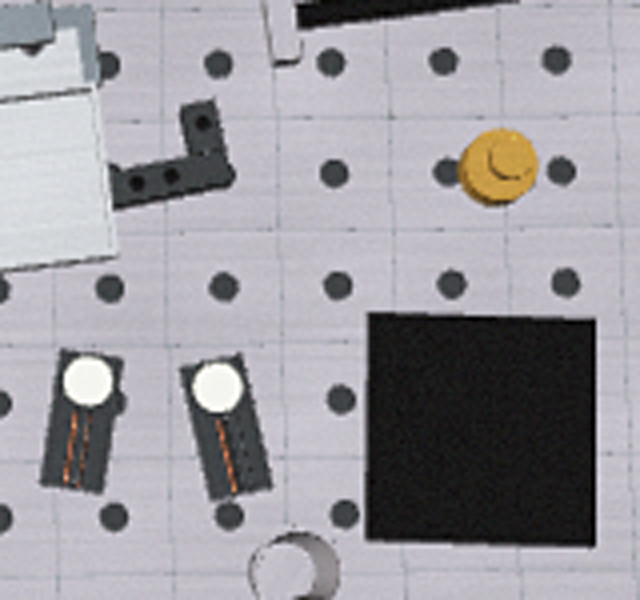

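View pics/sc1.png

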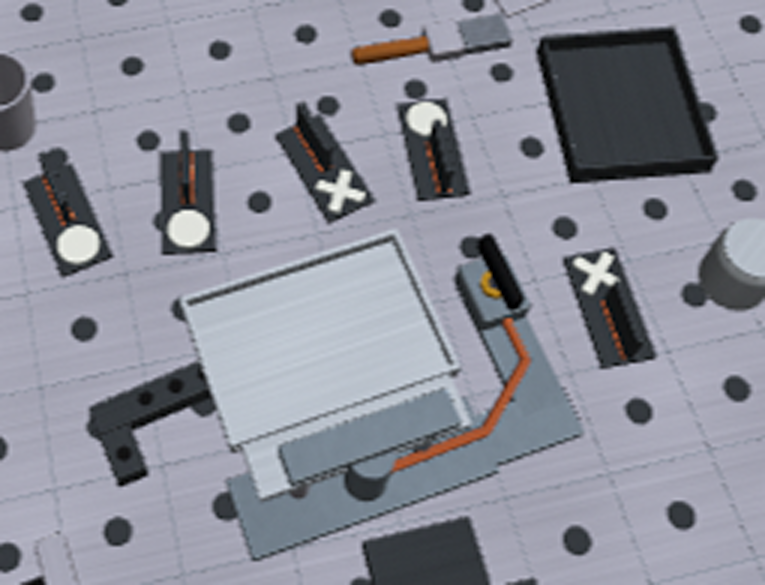

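```bash
cat > det.py <<'E'
from h import *
def rects(c,kind='top',zb=0.006,verbose=False):
    im=c["img"];hsv=cv2.cvtColor(im,cv2.COLOR_BGR2HSV)
    white=((im.min(2)>200)&(hsv[...,1]<25)).astype(np.uint8)
    n,l,st,ce=cv2.connectedComponentsWithStats(white)
    # sub-mask of anything unlike table (bright lilac)
    g=im.max(2); notab=((g<150)|(white>0)|(hsv[...,1]>80)).astype(np.uint8)
    out=[]
    for i in range(1,n):
        if not 40<st[i,4]<400: continue
        p=onz(c,ce[i],zb)
        if not(0.3<p[0]<0.9 and abs(p[1])<.5): continue
        ys,xs=np.where(l==i); w=np.array([onz(c,(x,y),zb)[:2] for x,y in zip(xs,ys)])
        out.append((ce[i],p,st[i,4]))
    return out,notab
if __name__=="__main__":
    for n in("top","scene"):
        c=capture(n); o,nt=rects(c)
        for ce,p,a in o: print(n,ce.round(1),p.round(4),a)
        # dark blobs
        nt=cv2.morphologyEx(nt,cv2.MORPH_OPEN,cv2.getStructuringElement(cv2.MORPH_ELLIPSE,(11,11) if n=='top' else (11,11)))
        cs,_=cv2.findContours(nt,cv2.RETR_EXTERNAL,cv2.CHAIN_APPROX_NONE)
        for k in cs:
            if not 100<cv2.contourArea(k)<6000: continue
            w=np.array([onz(c,q[0],0.006)[:2] for q in k],np.float32)*1000
            r=cv2.minAreaRect(w)
            if 0.3<r[0][0]/1000<.95 and abs(r[0][1])<500: print('  ',n,k.mean((0,1)).round(0),np.round(r[0],1),np.round(r[1],1),round(r[2],1))
E
python3 det.py
```

```text
top [175.7 137.5] [0.6612 0.466  0.006 ] 259
top [219.3 151. ] [0.611  0.3129 0.006 ] 68
top [331.6 189.9] [ 0.469  -0.0781  0.006 ] 108
top [284.4 192.8] [0.4611 0.0859 0.006 ] 78
top [364.  191.4] [ 0.4623 -0.1905  0.006 ] 106
top [251.5 211.9] [0.3961 0.2001 0.006 ] 109
   top [289. 208.] [408.1  72.2] [81.7 57. ] 13.4
   top [366. 203.] [ 424.5 -198.8] [114.8  58.8] 8.1
   top [330. 201.] [430.8 -68.5] [ 55.4 111.4] 89.0
   top [254. 195.] [454.9 193.5] [57.5 76.1] 84.7
   top [189. 203.] [429.1 418.9] [167.9 178.3] 82.1
   top [430. 202.] [ 421.8 -415.4] [200.6 203.9] 87.5
   top [352. 139.] [ 646.8 -153.8] [ 40.8 103.7] 15.0
   top [176. 138.] [661.2 465.2] [60.9 56.2] 0.8
   top [434. 136.] [ 653.6 -441.5] [61.9 68.9] 43.9
   top [220. 135.] [668.3 310.8] [78.9 56.2] 0.3
   top [304. 133.] [664.2  17.8] [196.2 214.2] 6.3
   top [173. 107.] [770.2 480.1] [95.2 44.8] 44.4
scene [375.9 188.4] [0.3872 0.1987 0.006 ] 76
scene [348.  213.2] [0.4562 0.0864 0.006 ] 66
scene [297.4 225.6] [ 0.4637 -0.0769  0.006 ] 116
scene [260.6 231. ] [ 0.4568 -0.1903  0.006 ] 115
scene [433.3 240.2
[... 185 characters left out ...]
37.1
   scene [335. 316.] [758.4 -29.4] [ 94.  145.2] 21.5
   scene [283. 289.] [ 655.9 -145.1] [ 84.4 119. ] 16.4
   scene [408. 287.] [726.2 190.2] [ 57.2 122.5] 43.9
   scene [440. 258.] [660.8 310.6] [58.3 85. ] 86.7
   scene [478. 244.] [647.3 436.7] [67.7 53.1] 37.7
   scene [398. 247.] [597.5 201.8] [91.5 62.1] 6.1
   scene [184. 238.] [ 421.2 -418. ] [202.5 202.1] 87.7
   scene [256. 220.] [ 413.4 -199.9] [123.3  56.7] 11.9
   scene [297. 214.] [425.6 -70.6] [ 56.7 114.7] 79.5
   scene [380. 205.] [448.1 193.5] [57.9 83.3] 84.3
   scene [339. 199.] [400.8  70.2] [80.3 57.9] 15.2
   scene [237. 192.] [ 303.  -242.6] [52.8 61.4] 9.7
   scene [443. 185.] [418.2 421.7] [173.6 194.2] 82.1
```

```bash
cat > m1.py <<'E'
from h import *
c=capture("top")
def u1(p): return (p[0]/4+155-.4,p[1]/3.75+85-.4)
def u2(p): return (p[0]/4+310-.4,p[1]/4+95-.4)
def br(n,u,a,b,c1,d):
    P=[onz(c,u(q),.006)[:2] for q in(a,b,c1,d)]
    t=(P[0]+P[1])/2;f=(P[2]+P[3])/2;v=t-f
    print(n,'fin pt',(f+v*52/120).round(4),'len',np.linalg.norm(v).round(4),'wid',np.linalg.norm(P[0]-P[1]).round(4),'yaw',np.degrees(np.arctan2(v[1],v[0])).round(1))
br('A',u1,(228,277),(291,277),(232,152),(295,152))
br('B',u1,(356,502),(418,506),(370,373),(431,379))
br('C',u1,(484,386),(545,373),(520,511),(577,494))
br('D',u1,(683,366),(742,373),(661,490),(722,499))
br('E',u2,(180,367),(241,353),(212,501),(272,487))
def quad(n,z,pts,u=u1):
    P=np.array([onz(c,u(q),z)[:2] for q in pts]);print(n,P.mean(0).round(4),[np.linalg.norm(P[i]-P[i-1]).round(3) for i in range(4)],[np.degrees(np.arctan2(*(P[i]-P[i-1])[::-1])).round(1) for i in range(4)])
quad('tray',.068,[(482,306),(738,277),(720,120),(463,152)])
quad('bin',.03,[(62,343),(243,365),(217,547),(40,525)])
quad('mat',.004,[(366,313),(597,319),(596,547),(365,539)],u2)
for n,p in(('v1',(376,195)),('v2',(381,275))):print(n,onz(c,u1(p),.079).round(4))
for p in((113,170),(113,208),(232,185),(185,157),(180,105),(215,98)):print('stop',onz(c,u2(p),.028).round(4))
E
python3 m1.py
```

```text
A fin pt [0.652  0.3105] len 0.1189 wid 0.0551 yaw 178.7
B fin pt [0.4388 0.194 ] len 0.1191 wid 0.0537 yaw 174.3
C fin pt [0.4208 0.0737] len 0.1179 wid 0.0543 yaw 14.0
D fin pt [ 0.4272 -0.071 ] len 0.1175 wid 0.0517 yaw -9.9
E fin pt [ 0.4201 -0.1989] len 0.1194 wid 0.0546 yaw 11.8
tray [0.6278 0.0124] [np.float64(0.142), np.float64(0.216), np.float64(0.145), np.float64(0.22)] [np.float64(-173.8), np.float64(-83.7), np.float64(5.0), np.float64(97.0)]
bin [0.4273 0.4077] [np.float64(0.167), np.float64(0.157), np.float64(0.167), np.float64(0.152)] [np.float64(-5.4), np.float64(-98.2), np.float64(172.8), np.float64(81.7)]
mat [ 0.4235 -0.4186] [np.float64(0.197), np.float64(0.202), np.float64(0.199), np.float64(0.199)] [np.float64(-2.1), np.float64(-92.2), np.float64(177.2), np.float64(87.3)]
v1 [0.6444 0.2004 0.079 ]
v2 [0.572  0.1962 0.079 ]
stop [ 0.6505 -0.1019  0.028 ]
stop [ 0.6171 -0.1013  0.028 ]
stop [ 0.6361 -0.2047  0.028 ]
stop [ 0.6612 -0.1645  0.028 ]
stop [ 0.7073 -0.1612  0.028 ]
stop [ 0.7132 -0.1918  0.028 ]
```

```bash
cat >> h.py <<'E'
from scipy.spatial.transform import Rotation as Ro
def tool():
    s=get_state();R=Ro.from_euler('xyz',s["eef_rot"],degrees=True).as_matrix();return s,R
def delta(x,y,z,jaw=None):
    """needed shift in tool axes now; jaw=world angle(deg) wanted for jaw axis (mod 180)"""
    s,R=tool();d=R.T@(np.array([x,y,z])-s["tcp_pos"])
    j=np.degrees(np.arctan2(R[1,2],R[0,2]))
    out=f"t={s['time_s']:.1f} tcp={s['tcp_pos'].round(4)} jaw={j:.1f} w={s['gripper_width']:.4f} F={s['contact_force'].round(1)}\n  shift now {d.round(4)}"
    if jaw is not None:
        a=(jaw-j+90)%180-90
        sp=-np.radians(a)   # tool x down
        R2=R@Ro.from_rotvec([sp,0,0]).as_matrix()
        out+=f"  spin {sp:.3f}  shift after spin {(R2.T@(np.array([x,y,z])-s['tcp_pos'])).round(4)}"
    print(out)
E
python3 - <<'E'
from h import *
c=capture("top")
def u1(p): return (p[0]/4+155-.4,p[1]/3.75+85-.4)
for p in((718,43),(674,40),(673,80),(717,115),(487,62),(490,95)):
    print(p,onz(c,u1(p),.116).round(3),onz(c,u1(p),.01).round(3))
s,R=tool();print(R.round(3))
delta(.4201,-.1989,.1,11.8+90)
im=cv2.imread("pics/scene0.png");cv2.imwrite("pics/sc2.png",cv2.resize(im[225:345,255:435],None,fx=4,fy=4,interpolation=cv2.INTER_CUBIC))
E
```

```text
(718, 43) [ 0.768 -0.086  0.116] [ 0.802 -0.092  0.01 ]
(674, 40) [ 0.772 -0.05   0.116] [ 0.806 -0.054  0.01 ]
(673, 80) [ 0.736 -0.049  0.116] [ 0.767 -0.052  0.01 ]
(717, 115) [ 0.704 -0.085  0.116] [ 0.733 -0.09   0.01 ]
(487, 62) [0.754 0.104 0.116] [0.787 0.112 0.01 ]
(490, 95) [0.724 0.102 0.116] [0.755 0.109 0.01 ]
[[-0.    -0.974 -0.228]
 [ 0.    -0.228  0.974]
 [-1.     0.     0.   ]]
t=0.3 tcp=[ 0.1537 -0.6572  0.2263] jaw=103.2 w=0.0878 F=[-0.5 -0.   0.8]
  shift now [ 0.1265 -0.3638  0.3855]  spin 0.024  shift after spin [ 0.1265 -0.3545  0.394 ]
```

View pics/sc2.png

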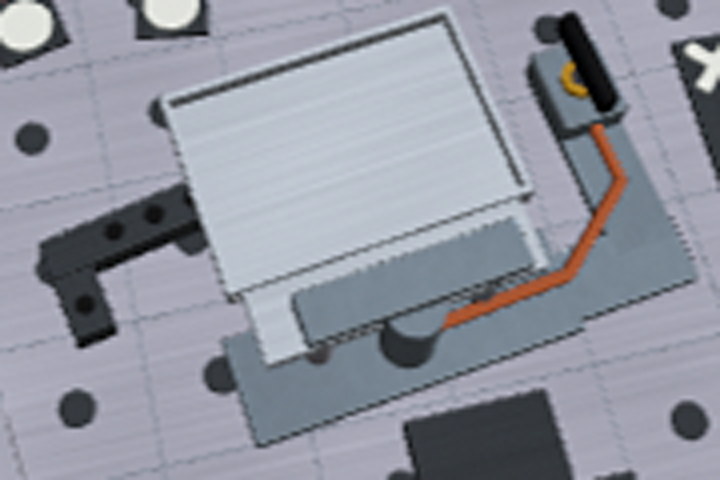

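```bash
python3 -c "
from h import *
delta(.6416,-.1508,.2,10)"
```

```text
t=0.3 tcp=[ 0.1537 -0.6572  0.2263] jaw=103.2 w=0.0878 F=[-0.5 -0.   0.8]
  shift now [ 0.0265 -0.5904  0.3819]  spin -1.516  shift after spin [ 0.0265 -0.4139 -0.5684]
```

Call:
play_rows(
  series=[0,-0.032,0.021,0,0,-0.032,0.021,0,0,-0.032,0.021,0,0,-0.032,0.021,0,0,-0.032,0.021,0],
  jaw=100,
  squeeze=30,
)

```text
time_s: 0.77
tcp_pos: [0.2864, -0.5172, 0.2266]
eef_rot: [-141.7, 90.0, -38.6]
contact_force: [1.5, 0.2, 1.2]
gripper_width: 0.0874
```

Call:
play_rows(
  series=[0,-0.032,0.021,0,0,-0.032,0.021,0,0,-0.032,0.021,0,0,-0.032,0.021,0,0,-0.032,0.021,0],
)

```text
time_s: 1.18
tcp_pos: [0.4185, -0.3783, 0.2269]
eef_rot: [-127.0, 90.0, -23.9]
contact_force: [0.9, -0.5, -0.3]
gripper_width: 0.0875
```

Call:
play_rows(
  series=[0,0,0,-0.12,0,0,0,-0.12,0,0,0,-0.12,0,0,0,-0.12,0,0,0,-0.12],
)

```text
time_s: 1.6
tcp_pos: [0.4176, -0.3796, 0.2266]
eef_rot: [-155.2, 90.0, -17.3]
contact_force: [-0.0, -0.4, 0.1]
gripper_width: 0.0874
```

Call:
play_rows(
  series=[0,0,0,-0.12,0,0,0,-0.12,0,0,0,-0.12,0,0,0,-0.12,0,0,0,-0.12],
)

```text
time_s: 2.02
tcp_pos: [0.4175, -0.3798, 0.2266]
eef_rot: [177.7, 90.0, -10.0]
contact_force: [0.8, -0.3, -0.3]
gripper_width: 0.0874
```

Call:
play_rows(
  series=[0,0,0,-0.12,0,0,0,-0.12,0,0,0,-0.076,0,0,0,0,0,0,0,0],
)

```text
time_s: 2.43
tcp_pos: [0.4174, -0.3799, 0.2266]
eef_rot: [135.2, 90.0, -34.9]
contact_force: [0.2, -0.1, 0.6]
gripper_width: 0.0875
```

```bash
python3 -c "
from h import *
delta(.6416,-.1508,.2,10)"
```

```text
t=2.4 tcp=[ 0.4174 -0.3799  0.2266] jaw=-170.1 w=0.0875 F=[ 0.2 -0.1  0.6]
  shift now [ 0.0266 -0.1873 -0.2601]  spin -0.002  shift after spin [ 0.0266 -0.1867 -0.2605]
```

Call:
play_rows(
  series=[0.003,-0.023,-0.032,0,0.003,-0.023,-0.032,0,0.003,-0.023,-0.032,0,0.003,-0.023,-0.032,0,0.003,-0.023,-0.032,0],
)

```text
time_s: 2.85
tcp_pos: [0.556, -0.2374, 0.2117]
eef_rot: [156.2, 90.0, -14.0]
contact_force: [0.5, -1.3, 0.2]
gripper_width: 0.0874
```

Call:
play_rows(
  series=[0.004,-0.023,-0.032,0,0.003,-0.023,-0.032,0,0.004,-0.026,-0.033,0,0,0,0,0,0,0,0,0],
)

```text
time_s: 3.27
tcp_pos: [0.6386, -0.1494, 0.1994]
eef_rot: [-10.7, 89.9, 179.3]
contact_force: [-0.3, -0.6, -0.1]
gripper_width: 0.0876
```

```bash
python3 -c "
from h import *
delta(.6416,-.1508,.2,10)
c=capture('wrist');cv2.imwrite('pics/w1.png',c['img'])
"
```

```text
t=3.3 tcp=[ 0.6386 -0.1494  0.1994] jaw=-170.0 w=0.0876 F=[-0.3 -0.6 -0.1]
  shift now [-0.0006  0.0019 -0.0027]  spin 0.001  shift after spin [-0.0006  0.0019 -0.0027]
```

View pics/w1.png

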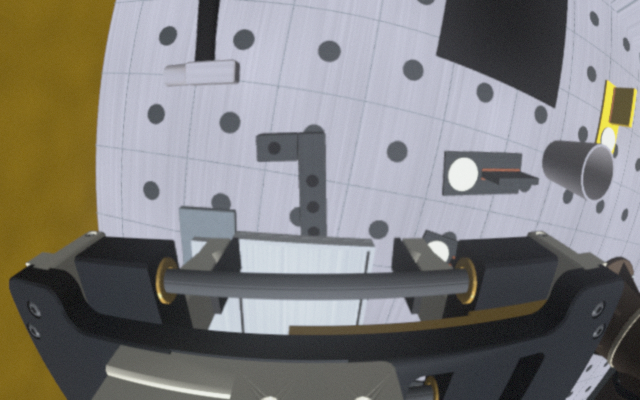

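```bash
python3 -c "
from h import *
im=cv2.imread('pics/w1.png');cv2.imwrite('pics/w1c.png',cv2.resize(im[115:265,230:390],None,fx=4,fy=4,interpolation=cv2.INTER_CUBIC))
"
```

```text
(no output)
```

View pics/w1c.png

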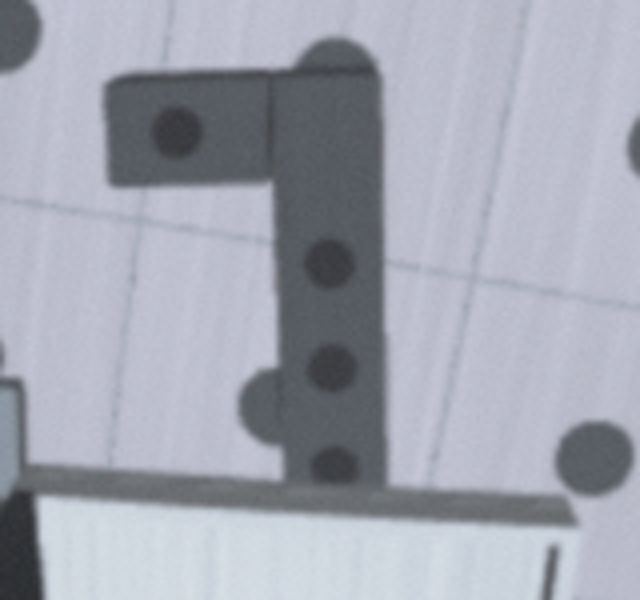

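```bash
python3 -c "
from h import *
c=capture('wrist')
u=lambda p:(p[0]/4+230-.4,p[1]/4+115-.4)
P={k:fonz(c,u(p),.028)[:2] for k,p in dict(co=(380,70),ic=(273,180),si=(108,186),so=(105,78),le=(385,484),li=(288,482)).items()}
for k in P:print(k,P[k].round(4))
d=P['co']-P['le'];a=np.degrees(np.arctan2(d[1],d[0]));d2=P['ic']-P['li'];print(a,np.degrees(np.arctan2(d2[1],d2[0])))
s=P['so']-P['co'];print('short',np.degrees(np.arctan2(s[1],s[0]))-90,np.linalg.norm(s))
ex=d/np.linalg.norm(d);ey=np.array([-ex[1],ex[0]])
print('grip est', P['co']-.067*ex+.015*ey, P['so']-.067*ex-.06*ey)
print('grip+15', P['co']-.052*ex+.015*ey)
t=[fonz(c,u(p),.068)[:2] for p in((25,480),(575,508))];print('tray edge',t)
"
```

```text
co [ 0.6381 -0.2084]
ic [ 0.6611 -0.1743]
si [ 0.7053 -0.1653]
so [ 0.7103 -0.1944]
le [ 0.6154 -0.0931]
li [ 0.643  -0.0889]
-78.85224965533678 -78.03279770154957
short -78.99883101311268 0.07355562264574933
grip est [ 0.6398763 -0.1398023] [ 0.63849533 -0.14026623]
grip+15 [ 0.6427764  -0.15451928]
tray edge [array([ 0.71126536, -0.09348128]), array([ 0.56998932, -0.11084326])]
```

```bash
python3 -c "
from h import *
delta(.6428,-.1545,.004,11)"
```

```text
t=3.4 tcp=[ 0.6374 -0.1513  0.2003] jaw=-170.0 w=0.0878 F=[-0.6 -0.3  0.7]
  shift now [ 0.1963  0.0041 -0.0049]  spin -0.018  shift after spin [ 0.1963  0.0041 -0.0049]
```

Call:
play_rows(
  series=[0.03,0.004,-0.005,-0.018,0.03,0,0,0,0.03,0,0,0,0.03,0,0,0,0.02,0,0,0],
)

```text
time_s: 3.78
tcp_pos: [0.6412, -0.1557, 0.0584]
eef_rot: [-21.7, 89.9, 169.1]
contact_force: [0.4, 0.2, -0.4]
gripper_width: 0.0877
```

```bash
python3 -c "
from h import *
delta(.6428,-.1545,.004,11)
delta(.6428,-.1545,.004,11)
c=capture('wrist');cv2.imwrite('pics/w2.png',c['img'])"
```

```text
t=3.8 tcp=[ 0.6412 -0.1557  0.0584] jaw=-169.1 w=0.0877 F=[ 0.4  0.2 -0.4]
  shift now [ 0.0544 -0.0009 -0.0019]  spin -0.002  shift after spin [ 0.0544 -0.0009 -0.0019]
t=3.8 tcp=[ 0.6412 -0.1557  0.0584] jaw=-169.1 w=0.0877 F=[ 0.4  0.2 -0.4]
  shift now [ 0.0544 -0.0009 -0.0019]  spin -0.002  shift after spin [ 0.0544 -0.0009 -0.0019]
```

View pics/w2.png

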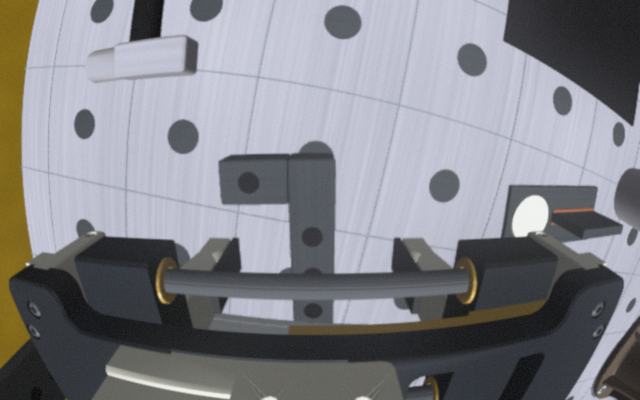

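Call:
play_rows(
  series=[0.02,0,-0.001,0,0.015,0,-0.001,0,0.012,0,0,0,0.006,0,0,0,0,0,0,0],
)

```text
time_s: 4.25
tcp_pos: [0.6443, -0.1547, 0.007]
eef_rot: [-10.3, 89.9, -179.3]
contact_force: [-0.3, -0.0, 0.7]
gripper_width: 0.0874
```

Call:
play_rows(
  series=[0,0,0,0,0,0,0,0,0,0,0,0,0,0,0,0,0,0,0,0],
  jaw=20,
  squeeze=40,
)

```text
time_s: 4.67
tcp_pos: [0.6456, -0.154, 0.0083]
eef_rot: [169.7, 89.9, 0.7]
contact_force: [-0.8, 0.3, -0.5]
gripper_width: 0.0599
```

Call:
play_rows(
  series=[0,0,0,0,0,0,0,0,0,0,0,0,0,0,0,0,0,0,0,0],
)

```text
time_s: 5.08
tcp_pos: [0.6447, -0.1542, 0.0075]
eef_rot: [-6.0, 89.9, -175.0]
contact_force: [-1.8, -0.4, 1.7]
gripper_width: 0.0297
```

```bash
python3 -c "
from h import *
delta(.6428,-.1545,.004,11)
c=capture('wrist');cv2.imwrite('pics/w3.png',c['img'])"
```

```text
t=5.1 tcp=[ 0.6447 -0.1542  0.0075] jaw=-168.9 w=0.0297 F=[-1.8 -0.4  1.7]
  shift now [ 0.0035 -0.      0.0019]  spin 0.001  shift after spin [ 0.0035 -0.      0.0019]
```

View pics/w3.png

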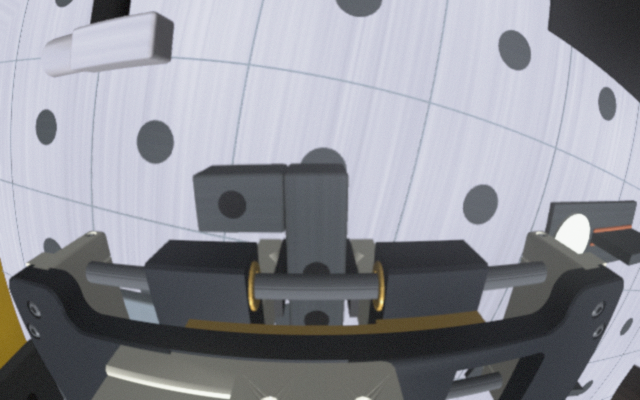

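Call:
play_rows(
  series=[0,0.006,0,0,0,0.012,0,0,0,0.016,0,0,0,0.018,0,0,0,0.016,0,0],
)

```text
time_s: 5.55
tcp_pos: [0.6586, -0.2223, 0.0076]
eef_rot: [-143.3, 90.0, 47.7]
contact_force: [-0.4, 2.7, 1.5]
gripper_width: 0.0301
```

Call:
play_rows(
  series=[-0.008,0.006,0,0,-0.015,0,0,0,-0.025,0,0,0,-0.03,0,0,0,-0.02,0,0,0],
)

```text
time_s: 5.97
tcp_pos: [0.6597, -0.2279, 0.1078]
eef_rot: [131.1, 89.9, -37.9]
contact_force: [0.7, -0.7, -2.4]
gripper_width: 0.0294
```

```bash
python3 -c "
from h import *
delta(.42,-.45,.1,-2)
c=capture('wrist');cv2.imwrite('pics/w4.png',c['img'])"
```

```text
t=6.0 tcp=[ 0.6597 -0.2279  0.1078] jaw=-169.0 w=0.0294 F=[ 0.7 -0.7 -2.4]
  shift now [0.0078 0.1722 0.2777]  spin 0.227  shift after spin [0.0078 0.2303 0.2318]
```

View pics/w4.png

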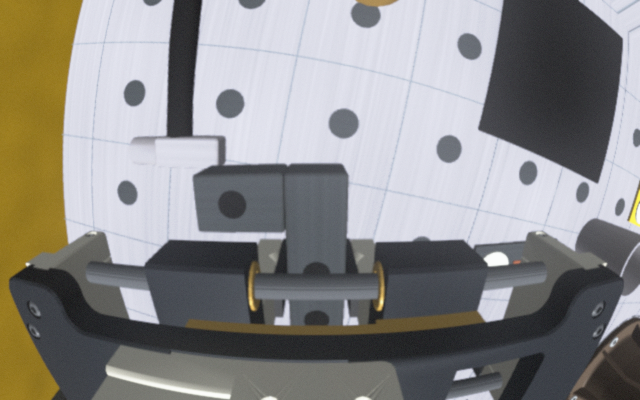

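Call:
play_rows(
  series=[0,0.02,0.02,0.075,0,0.02,0.02,0.075,0,0.02,0.02,0.075,0,0.02,0.025,0,0,0.02,0.025,0],
)

```text
time_s: 6.43
tcp_pos: [0.5541, -0.3327, 0.1048]
eef_rot: [-19.6, 89.9, 158.5]
contact_force: [0.3, -0.9, -4.7]
gripper_width: 0.0297
```

```bash
python3 -c "
from h import *
delta(.4137,-.437,.06,-2.3)"
```

```text
t=6.4 tcp=[ 0.5541 -0.3327  0.1048] jaw=178.1 w=0.0297 F=[ 0.3 -0.9 -4.7]
  shift now [0.0449 0.1089 0.1369]  spin 0.007  shift after spin [0.0449 0.1098 0.1361]
```

Call:
play_rows(
  series=[0,0.024,0.03,0.007,0,0.024,0.03,0,0,0.024,0.03,0,0.01,0.022,0.026,0,0.02,0.015,0.02,0],
)

```text
time_s: 6.85
tcp_pos: [0.4145, -0.4382, 0.0776]
eef_rot: [144.6, 89.8, -37.7]
contact_force: [1.2, -0.3, -4.9]
gripper_width: 0.0299
```

Call:
play_rows(
  series=[0.01,0,0,0,0,0,0,0,0,0,0,0,0,0,0,0,0,0,0,0],
)

```text
time_s: 7.27
tcp_pos: [0.4171, -0.4354, 0.0665]
eef_rot: [147.0, 89.9, -35.2]
contact_force: [0.7, 0.4, -3.7]
gripper_width: 0.0299
```

```bash
python3 -c "
from h import *
delta(.4137,-.437,.0125,-2.3)
c=capture('wrist');cv2.imwrite('pics/w5.png',c['img'])"
```

```text
t=7.3 tcp=[ 0.4171 -0.4354  0.0665] jaw=177.8 w=0.0299 F=[ 0.7  0.4 -3.7]
  shift now [0.054  0.0016 0.0034]  spin 0.002  shift after spin [0.054  0.0016 0.0034]
```

View pics/w5.png

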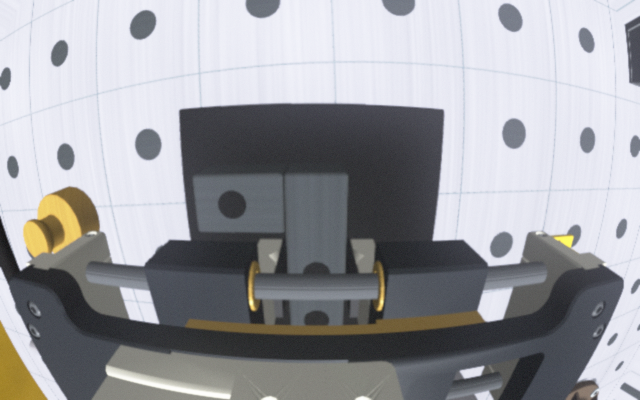

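Call:
play_rows(
  series=[0.018,0,0.002,0,0.014,0.001,0.001,0,0.01,0,0,0,0.006,0,0,0,0.003,0,0,0],
)

```text
time_s: 7.73
tcp_pos: [0.4129, -0.436, 0.014]
eef_rot: [-21.6, 90.0, 156.2]
contact_force: [-0.6, 0.6, -4.6]
gripper_width: 0.0298
```

Call:
play_rows(
  series=[0.002,0,0,0,0,0,0,0,0,0,0,0,0,0,0,0,0,0,0,0],
)

```text
time_s: 8.15
tcp_pos: [0.4131, -0.4365, 0.0132]
eef_rot: [150.2, 89.9, -32.0]
contact_force: [1.0, -0.5, -4.6]
gripper_width: 0.0295
```

Call:
play_rows(
  series=[0.001,0,0,0,0.001,0,0,0,0,0,0,0,0,0,0,0,0,0,0,0],
)

```text
time_s: 8.57
tcp_pos: [0.413, -0.4365, 0.0115]
eef_rot: [139.7, 90.0, -42.5]
contact_force: [-1.3, 3.5, 5.9]
gripper_width: 0.0298
```

Call:
play_rows(
  series=[0,0,0,0,0,0,0,0,0,0,0,0,0,0,0,0,0,0,0,0],
  jaw=70,
)

```text
time_s: 8.98
tcp_pos: [0.4128, -0.4364, 0.0105]
eef_rot: [120.7, 90.0, -61.5]
contact_force: [-0.4, -0.1, 0.7]
gripper_width: 0.0571
```

Call:
play_rows(
  series=[0,0,0,0,0,0,0,0,-0.02,0,0,0,-0.04,0,0,0,-0.04,0,0,0],
)

```text
time_s: 9.4
tcp_pos: [0.4115, -0.4356, 0.1103]
eef_rot: [-26.9, 89.8, 150.8]
contact_force: [1.0, 0.6, -0.3]
gripper_width: 0.0611
```

Call:
play_rows(
  series=[-0.04,0,0,0.1,-0.03,0,0,0.1,0,0,0,0.1,0,0,0,0.1,0,0,0,0.1],
  jaw=100,
)

```text
time_s: 9.82
tcp_pos: [0.4129, -0.4363, 0.1816]
eef_rot: [-170.2, 89.9, -21.4]
contact_force: [-1.0, -0.4, -0.7]
gripper_width: 0.086
```

```bash
python3 -c "
from h import *
delta(.42,-.199,.15,101.8)
c=capture('top');cv2.imwrite('pics/t2.png',cv2.resize(c['img'][90:250,180:500],None,fx=2.5,fy=2.5,interpolation=cv2.INTER_CUBIC))"
```

```text
t=9.8 tcp=[ 0.4129 -0.4363  0.1816] jaw=148.8 w=0.0860 F=[-1.  -0.4 -0.7]
  shift now [ 0.0315 -0.2067  0.1169]  spin 0.821  shift after spin [ 0.0315 -0.0554  0.2309]
```

View pics/t2.png

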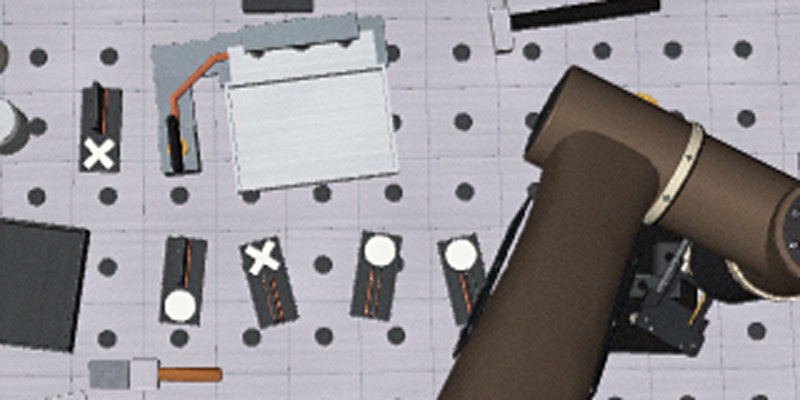

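Call:
play_rows(
  series=[0,0,0,0.12,0,0,0,0.12,0,0,0,0.12,0,0,0,0.12,0,0,0,0.12],
)

```text
time_s: 10.28
tcp_pos: [0.4126, -0.4363, 0.1804]
eef_rot: [36.5, 90.0, 151.0]
contact_force: [-0.3, -0.4, -0.1]
gripper_width: 0.0873
```

Call:
play_rows(
  series=[0,0,0.01,0.12,0,0,0.01,0.1,0,-0.01,0.035,0,0,-0.01,0.035,0,0,-0.01,0.035,0],
)

```text
time_s: 10.7
tcp_pos: [0.4122, -0.3077, 0.1802]
eef_rot: [58.7, 90.0, 160.9]
contact_force: [1.3, 1.3, 0.1]
gripper_width: 0.0874
```

Call:
play_rows(
  series=[0,-0.01,0.035,0,0.01,-0.01,0.035,0,0.01,-0.01,0.03,0,0.01,0,0,0,0,0,0,0],
)

```text
time_s: 11.12
tcp_pos: [0.4203, -0.203, 0.1493]
eef_rot: [60.5, 89.9, 163.0]
contact_force: [-0.2, 0.6, 0.1]
gripper_width: 0.0874
```

```bash
python3 -c "
from h import *
delta(.418,-.199,.08,101.8)
c=capture('wrist');cv2.imwrite('pics/w6.png',c['img'])"
```

```text
t=11.1 tcp=[ 0.4203 -0.203   0.1493] jaw=102.4 w=0.0874 F=[-0.2  0.6  0.1]
  shift now [0.0693 0.0012 0.0043]  spin 0.011  shift after spin [0.0693 0.0013 0.0043]
```

View pics/w6.png

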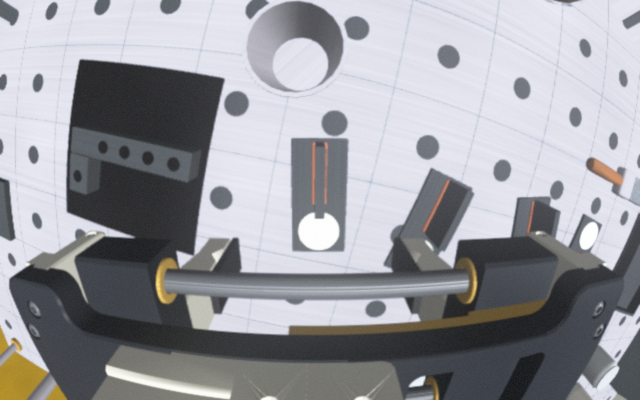

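```bash
python3 -c "
from h import *
c=capture('wrist')
for z in (.006,.012): print(z,fonz(c,(319,231),z).round(4))
print(fonz(c,(291,140),.006),fonz(c,(348,140),.006),fonz(c,(292,251),.006),fonz(c,(345,251),.006))
print('tcp proj',fproj(c,get_state()['tcp_pos']),'fin pt proj',fproj(c,(.418,-.199,.034)))
print('fintop far',fonz(c,(320,143),.051),fonz(c,(319,214),.051))
"
```

```text
0.006 [ 0.4621 -0.1916  0.006 ]
0.012 [ 0.4597 -0.1922  0.012 ]
[ 0.37550026 -0.23883641  0.006     ] [ 0.36347265 -0.18454665  0.006     ] [ 0.49109507 -0.21494814  0.006     ] [ 0.47887423 -0.1590934   0.006     ]
tcp proj [314.47674369 255.05752421] fin pt proj [321.90131689 197.06616792]
fintop far [ 0.36840554 -0.21207335  0.051     ] [ 0.42904822 -0.19943827  0.051     ]
```

Call:
play_rows(
  series=[0.03,0.001,0.003,0,0.03,0,0,0,0.03,0,0,0,0.025,0,0,0,0.017,0,0,0],
)

```text
time_s: 11.63
tcp_pos: [0.4186, -0.2032, 0.0168]
eef_rot: [76.5, 89.9, 178.6]
contact_force: [0.1, -1.4, 0.4]
gripper_width: 0.0875
```

Call:
play_rows(
  series=[0,0,0,0,0,0,0,0,0,0,0,0,0,0,0,0,0,0,0,0],
  jaw=0,
  squeeze=40,
)

```text
time_s: 12.05
tcp_pos: [0.4205, -0.2022, 0.0199]
eef_rot: [-105.6, 89.8, -3.5]
contact_force: [-0.7, 0.1, -0.5]
gripper_width: 0.0599
```

Call:
play_rows(
  series=[0,0,0,0,0,0,0,0,0,0,0,0,0,0,0,0,0,0,0,0],
)

```text
time_s: 12.47
tcp_pos: [0.4195, -0.2019, 0.0187]
eef_rot: [-105.1, 90.0, -3.0]
contact_force: [0.4, 0.6, 0.9]
gripper_width: 0.0264
```

Call:
play_rows(
  series=[0,0,0,0,0,0,0,0,0,0,0,0,0,0,0,0,0,0,0,0],
)

```text
time_s: 12.88
tcp_pos: [0.4193, -0.2018, 0.0186]
eef_rot: [47.1, 90.0, 149.3]
contact_force: [-0.0, 2.0, 0.4]
gripper_width: 0.009
```

```bash
python3 -c "
from h import *
delta(.418,-.2005,.017,101.8)
c=capture('wrist');cv2.imwrite('pics/w7.png',c['img'])"
```

```text
t=12.9 tcp=[ 0.4193 -0.2018  0.0186] jaw=102.1 w=0.0090 F=[-0.   2.   0.4]
  shift now [0.0016 0.001  0.0016]  spin 0.006  shift after spin [0.0016 0.001  0.0016]
```

View pics/w7.png

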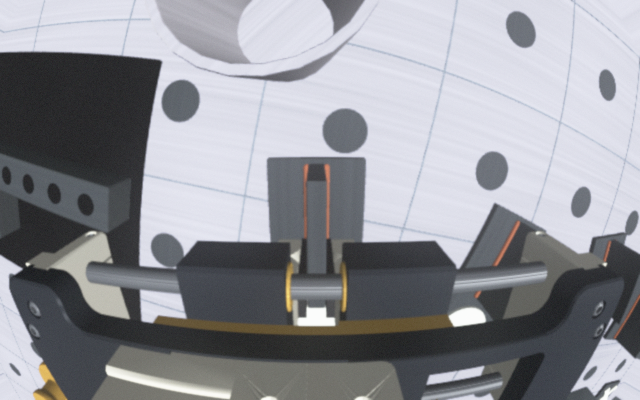

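Call:
play_rows(
  series=[-0.015,0,0,0,-0.025,0,0,0,-0.03,0,0,0,-0.04,0,0,0,-0.04,0,0,0],
)

```text
time_s: 13.35
tcp_pos: [0.4179, -0.2018, 0.1692]
eef_rot: [68.9, 89.8, 171.1]
contact_force: [1.7, -0.4, -3.6]
gripper_width: 0.0086
```

```bash
python3 -c "
from h import *
c=capture('scene')
u=lambda p:(p[0]/3+235-.4,p[1]/3+150-.4)
P=np.array([onz(c,u(p),.068)[:2] for p in((182,300),(397,233),(458,370),(232,447))]);print(P,P.mean(0))
for i in range(4): d=P[i]-P[i-1];print(np.linalg.norm(d),np.degrees(np.arctan2(d[1],d[0])))
cv2.imwrite('pics/s3.png',cv2.resize(c['img'][210:330,230:450],None,fx=3.6,fy=3.6,interpolation=cv2.INTER_CUBIC))
delta(.62,-.06,.17,97)
"
```

```text
[[ 0.56884729 -0.1009753 ]
 [ 0.54621052  0.11505859]
 [ 0.69236618  0.12966202]
 [ 0.71581302 -0.08515154]] [0.63080925 0.01464844]
0.14781514480672844 -173.8546508223892
0.21721663561433796 95.98181973919313
0.14688341745813094 5.705882826027328
0.21608937750068827 -83.77084134132713
t=13.4 tcp=[ 0.4225 -0.2032  0.1778] jaw=102.2 w=0.0085 F=[ 4.5 -1.6  6.9]
  shift now [ 0.0091 -0.2233  0.0981]  spin 0.091  shift after spin [ 0.0091 -0.2134  0.1181]
```

View pics/s3.png

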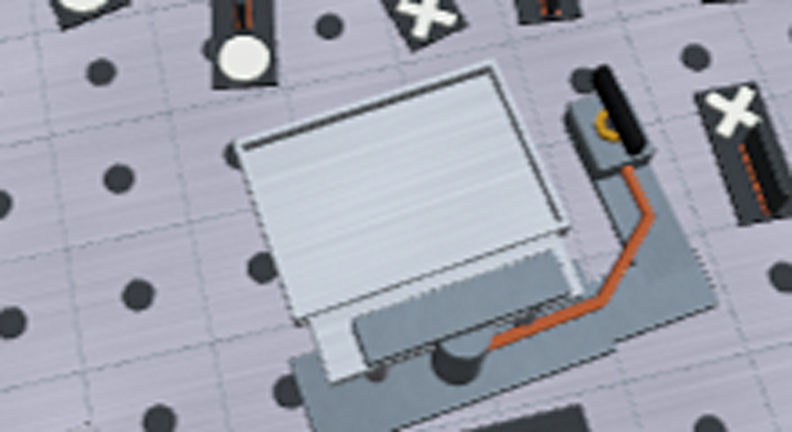

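Call:
play_rows(
  series=[0,-0.03,0.015,0.05,0,-0.035,0.018,0.05,0,-0.035,0.018,0,0,-0.035,0.018,0,0,-0.035,0.018,0],
)

```text
time_s: 13.82
tcp_pos: [0.5763, -0.091, 0.1678]
eef_rot: [72.4, 89.9, 168.7]
contact_force: [-0.1, -0.4, -3.1]
gripper_width: 0.0087
```

```bash
python3 -c "
from h import *
delta(.6281,-.054,.12,96.2)"
```

```text
t=13.8 tcp=[ 0.5763 -0.091   0.1678] jaw=96.4 w=0.0087 F=[-0.1 -0.4 -3.1]
  shift now [ 0.0478 -0.0556  0.031 ]  spin 0.003  shift after spin [ 0.0478 -0.0555  0.0312]
```

Call:
play_rows(
  series=[0,-0.025,0.014,0,0,-0.02,0.011,0,0.015,-0.01,0.006,0,0.025,0,0,0,0.008,0,0,0],
)

```text
time_s: 14.23
tcp_pos: [0.6247, -0.0547, 0.1159]
eef_rot: [82.7, 89.6, 179.1]
contact_force: [-1.7, -0.9, -5.6]
gripper_width: 0.0087
```

Call:
play_rows(
  series=[0,0,0,0,0,0,0,0,0,0,0,0,0,0,0,0,0,0,0,0],
)

```text
time_s: 14.65
tcp_pos: [0.6273, -0.0554, 0.1221]
eef_rot: [-88.0, 89.9, 8.4]
contact_force: [-0.2, -0.5, -3.5]
gripper_width: 0.0088
```

```bash
python3 -c "
from h import *
delta(.6281,-.054,.072,96.2)
c=capture('wrist');cv2.imwrite('pics/w8.png',c['img'])
u=lambda p:p
"
```

```text
t=14.7 tcp=[ 0.6273 -0.0554  0.1221] jaw=96.4 w=0.0088 F=[-0.2 -0.5 -3.5]
  shift now [ 0.0501 -0.0008  0.0013]  spin 0.003  shift after spin [ 0.0501 -0.0008  0.0013]
```

View pics/w8.png

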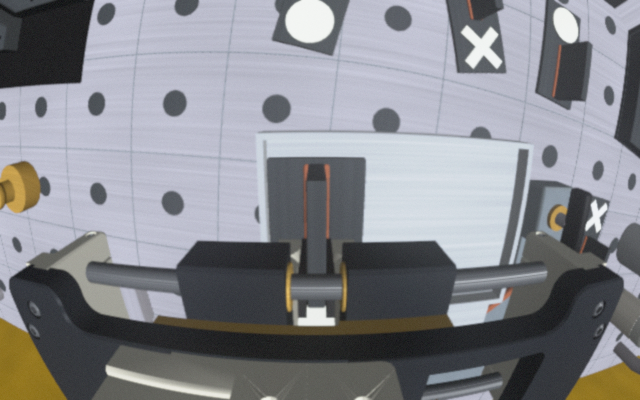

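```bash
python3 -c "
from h import *
c=capture('wrist')
a=fonz(c,(258,133),.068);b=fonz(c,(531,147),.068);print(a,b,np.linalg.norm(a-b),(a+b)/2)
d=(b-a)[:2];print(np.degrees(np.arctan2(d[1],d[0]))-90)
s,R=tool();z=s['tcp_pos'][2]-.0186+.006
for p in((268,158),(365,158)):print(fonz(c,p,z))
for q in((.5558,-.1056,.068),):print(fproj(c,q))
"
```

```text
[ 0.56773719 -0.10216976  0.068     ] [0.54621488 0.11172572 0.068     ] 0.21497554549702425 [0.55697604 0.00477798 0.068     ]
5.745803007560227
[ 0.57781418 -0.08796921  0.10902006]
[ 0.57171085 -0.03403318  0.10902006]
[254.64597149 115.43278977]
```

Call:
play_rows(
  series=[0.018,-0.001,0.001,0,0.014,-0.001,0,0,0.01,0,0,0,0.005,0,0,0,0.002,0,0,0],
)

```text
time_s: 15.17
tcp_pos: [0.6281, -0.0542, 0.0712]
eef_rot: [100.9, 89.9, -162.7]
contact_force: [-3.9, 0.9, 5.2]
gripper_width: 0.009
```

Call:
play_rows(
  series=[0.001,0,0,0,0,0,0,0,0,0,0,0,0,0,0,0,0,0,0,0],
)

```text
time_s: 15.58
tcp_pos: [0.6292, -0.054, 0.0712]
eef_rot: [-92.3, 89.9, 4.2]
contact_force: [0.9, 0.7, -1.9]
gripper_width: 0.0087
```

Call:
play_rows(
  series=[0.001,0,0,0,0,0,0,0,0,0,0,0,0,0,0,0,0,0,0,0],
  jaw=38,
)

```text
time_s: 16.0
tcp_pos: [0.6288, -0.054, 0.0698]
eef_rot: [-94.8, 90.0, 1.6]
contact_force: [-0.7, 0.7, 0.2]
gripper_width: 0.0321
```

Call:
play_rows(
  series=[-0.01,0,0,0,-0.03,0,0,0,-0.04,0,0,0,-0.04,0,0,0,0,0,0,0],
)

```text
time_s: 16.42
tcp_pos: [0.633, -0.0543, 0.1998]
eef_rot: [-97.3, 89.2, -0.8]
contact_force: [2.0, 0.6, 1.2]
gripper_width: 0.0335
```

```bash
python3 -c "
from h import *
delta(.4272,-.071,.15,80.1)
c=capture('wrist');cv2.imwrite('pics/w9.png',c['img'])
c=capture('scene');cv2.imwrite('pics/s9.png',c['img'])
"
```

```text
t=16.4 tcp=[ 0.633  -0.0543  0.1998] jaw=96.5 w=0.0335 F=[2.  0.6 1.2]
  shift now [0.047  0.207  0.0067]  spin 0.286  shift after spin [ 0.047   0.2005 -0.052 ]
```

View pics/w9.png

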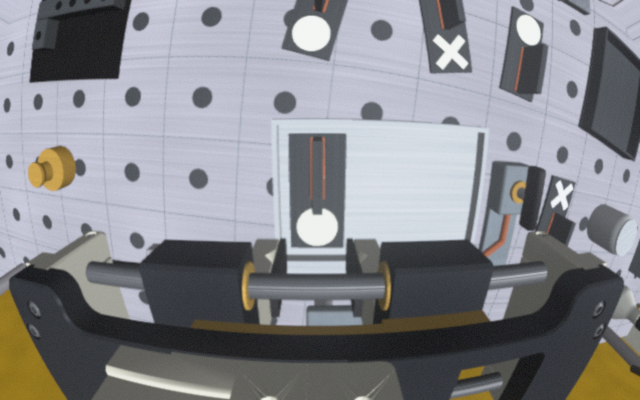

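View pics/s9.png

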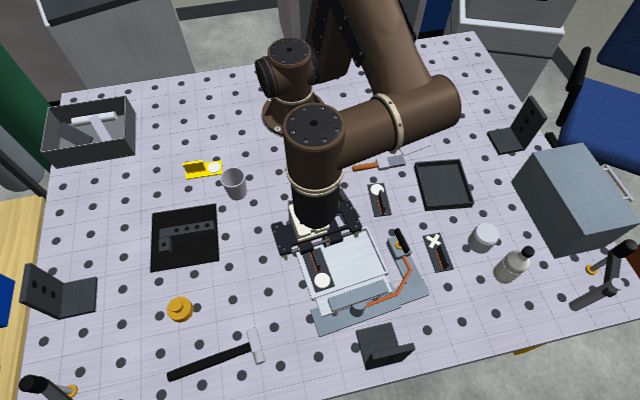

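Call:
play_rows(
  series=[0,0.04,0.001,0,0,0.04,0.001,0,0,0.04,0.001,0,0,0.04,0.001,0,0,0.04,0.001,0],
  jaw=100,
)

```text
time_s: 16.93
tcp_pos: [0.4267, -0.0719, 0.1885]
eef_rot: [96.0, 89.9, -167.6]
contact_force: [-0.5, 0.1, 1.2]
gripper_width: 0.0608
```

Call:
play_rows(
  series=[0.01,0.004,0.001,0.1,0.01,0,0,0.1,0.01,0,0,0.086,0.01,0,0,0,0,0,0,0],
)

```text
time_s: 17.35
tcp_pos: [0.4234, -0.0711, 0.1477]
eef_rot: [106.4, 89.8, -173.7]
contact_force: [-0.8, -0.6, 0.3]
gripper_width: 0.0867
```

```bash
python3 -c "
from h import *
delta(.4255,-.071,.018,80.1)
c=capture('wrist');cv2.imwrite('pics/w10.png',c['img'])
print(fproj(c,(.4255,-.071,.051)))
"
```

```text
t=17.4 tcp=[ 0.4234 -0.0711  0.1477] jaw=80.0 w=0.0867 F=[-0.8 -0.6  0.3]
  shift now [ 0.1297 -0.0025  0.0006]  spin -0.002  shift after spin [ 0.1297 -0.0025  0.0006]
[316.69343518 207.22086866]
```

View pics/w10.png

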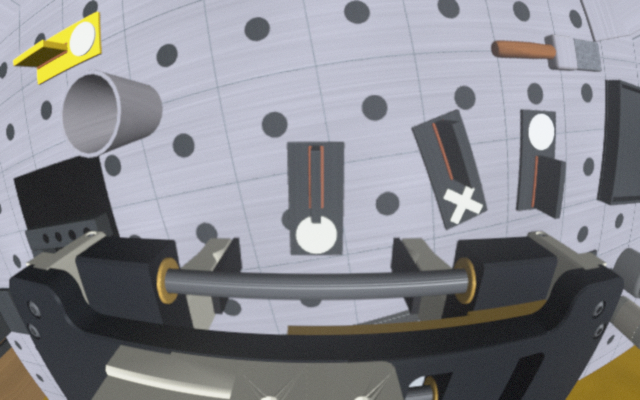

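Call:
play_rows(
  series=[0.03,-0.002,0,0,0.03,0,0,0,0.03,0,0,0,0.025,0,0,0,0.015,0,0,0],
)

```text
time_s: 17.82
tcp_pos: [0.4261, -0.0715, 0.0177]
eef_rot: [113.6, 89.8, -166.4]
contact_force: [-0.8, -0.2, 0.1]
gripper_width: 0.0876
```

Call:
play_rows(
  series=[0,0,0,0,0,0,0,0,0,0,0,0,0,0,0,0,0,0,0,0],
  jaw=0,
)

```text
time_s: 18.23
tcp_pos: [0.4281, -0.0709, 0.0208]
eef_rot: [-64.8, 89.9, 15.2]
contact_force: [-0.7, -0.2, -0.0]
gripper_width: 0.0598
```

Call:
play_rows(
  series=[0,0,0,0,0,0,0,0,0,0,0,0,0,0,0,0,0,0,0,0],
)

```text
time_s: 18.65
tcp_pos: [0.4272, -0.0711, 0.0197]
eef_rot: [-56.8, 90.0, 23.3]
contact_force: [-0.6, -0.2, -1.3]
gripper_width: 0.0266
```

Call:
play_rows(
  series=[0,0,0,0,0,0,0,0,0,0,0,0,0,0,0,0,0,0,0,0],
)

```text
time_s: 19.07
tcp_pos: [0.4271, -0.0713, 0.0196]
eef_rot: [119.1, 90.0, -160.9]
contact_force: [-0.3, -1.6, 0.5]
gripper_width: 0.0087
```

Call:
play_rows(
  series=[-0.015,0,0,0,-0.025,0,0,0,-0.03,0,0,0,-0.04,0,0,0,-0.03,0,0,0],
)

```text
time_s: 19.48
tcp_pos: [0.4268, -0.0712, 0.1616]
eef_rot: [76.0, 90.0, 156.0]
contact_force: [1.7, 0.7, -3.5]
gripper_width: 0.0089
```

```bash
python3 -c "
from h import *
delta(.622,.0118,.15,96.2)
c=capture('wrist');cv2.imwrite('pics/w11.png',c['img'])
"
```

```text
t=19.5 tcp=[ 0.4268 -0.0712  0.1616] jaw=80.0 w=0.0089 F=[ 1.7  0.7 -3.5]
  shift now [ 0.0116 -0.1779  0.1156]  spin -0.282  shift after spin [ 0.0116 -0.2031  0.0615]
```

View pics/w11.png

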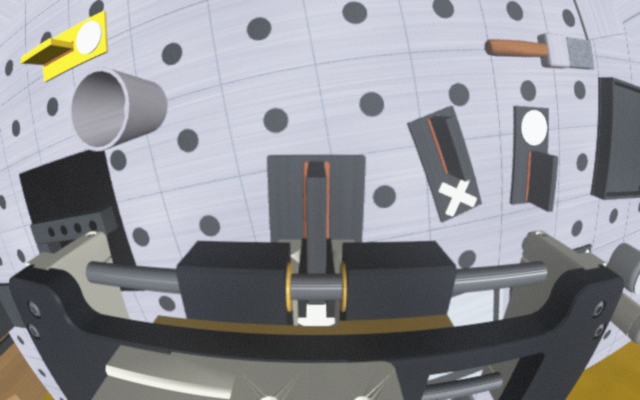

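Call:
play_rows(
  series=[0,-0.03,0.019,0,0,-0.03,0.019,0,0,-0.03,0.019,0,0,-0.03,0.019,0,0,-0.03,0.019,0],
)

```text
time_s: 19.95
tcp_pos: [0.5921, -0.0029, 0.1583]
eef_rot: [94.1, 89.9, 174.1]
contact_force: [-0.4, 0.0, -3.7]
gripper_width: 0.0088
```

Call:
play_rows(
  series=[0,-0.028,0.02,0,0,0,0,-0.1,0,0,0,-0.1,0,0,0,-0.082,0,0,0,0],
)

```text
time_s: 20.37
tcp_pos: [0.6217, 0.0113, 0.1577]
eef_rot: [89.6, 89.8, -174.1]
contact_force: [-1.0, -1.4, -4.4]
gripper_width: 0.0088
```

Call:
play_rows(
  series=[0,0,0,0,0,0,0,0,0,0,0,0,0,0,0,0,0,0,0,0],
)

```text
time_s: 20.78
tcp_pos: [0.6224, 0.0112, 0.1597]
eef_rot: [-65.6, 90.0, 30.6]
contact_force: [-0.5, -0.5, -3.5]
gripper_width: 0.0089
```

```bash
python3 -c "
from h import *
delta(.622,.0118,.073,96.2)
c=capture('wrist');cv2.imwrite('pics/w12.png',c['img'])
"
```

```text
t=20.8 tcp=[0.6224 0.0112 0.1597] jaw=96.1 w=0.0089 F=[-0.5 -0.5 -3.5]
  shift now [0.0867 0.0004 0.0006]  spin -0.001  shift after spin [0.0867 0.0004 0.0006]
```

View pics/w12.png

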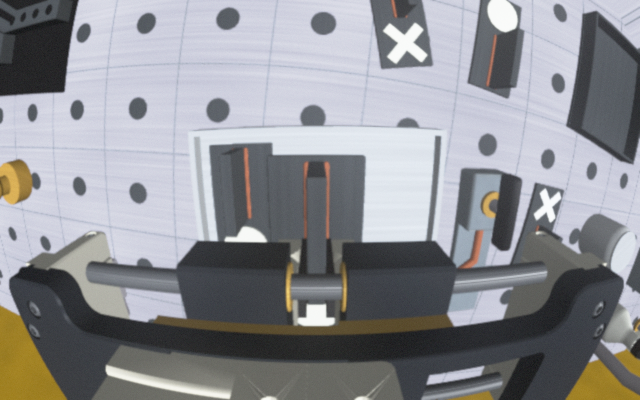

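Call:
play_rows(
  series=[0.025,0,0,0,0.025,0,0,0,0.02,0,0,0,0.01,0,0,0,0.005,0,0,0],
)

```text
time_s: 21.25
tcp_pos: [0.6216, 0.0109, 0.073]
eef_rot: [100.4, 89.9, -163.4]
contact_force: [-0.3, -0.1, -3.9]
gripper_width: 0.0087
```

Call:
play_rows(
  series=[0.001,0,0,0,0.001,0,0,0,0,0,0,0,0,0,0,0,0,0,0,0],
)

```text
time_s: 21.67
tcp_pos: [0.623, 0.0114, 0.0736]
eef_rot: [-80.9, 89.9, 15.3]
contact_force: [-0.1, 0.2, -4.2]
gripper_width: 0.0086
```

Call:
play_rows(
  series=[0.001,0,0,0,0.001,0,0,0,0,0,0,0,0,0,0,0,0,0,0,0],
)

```text
time_s: 22.08
tcp_pos: [0.623, 0.0114, 0.072]
eef_rot: [-92.6, 89.9, 3.6]
contact_force: [-2.6, 1.2, 4.7]
gripper_width: 0.0085
```

Call:
play_rows(
  series=[0,0,0,0,0,0,0,0,0,0,0,0,0,0,0,0,0,0,0,0],
  jaw=38,
)

```text
time_s: 22.5
tcp_pos: [0.6225, 0.0113, 0.0705]
eef_rot: [-131.1, 90.0, -34.9]
contact_force: [0.3, 0.4, -0.6]
gripper_width: 0.0322
```

Call:
play_rows(
  series=[-0.01,0,0,0,-0.03,0,0,0,-0.04,0,0,0,-0.04,0,0,0,0,0,0,0],
)

```text
time_s: 22.92
tcp_pos: [0.6268, 0.0115, 0.2006]
eef_rot: [-91.1, 89.2, 5.1]
contact_force: [1.0, -0.5, 1.2]
gripper_width: 0.0334
```

```bash
python3 -c "
from h import *
delta(.436,.194,.15,84.3)
c=capture('wrist');cv2.imwrite('pics/w13.png',c['img'])
"
```

```text
t=22.9 tcp=[0.6268 0.0115 0.2006] jaw=96.3 w=0.0334 F=[ 1.  -0.5  1.2]
  shift now [0.0483 0.1704 0.2023]  spin 0.209  shift after spin [0.0483 0.2086 0.1626]
```

View pics/w13.png

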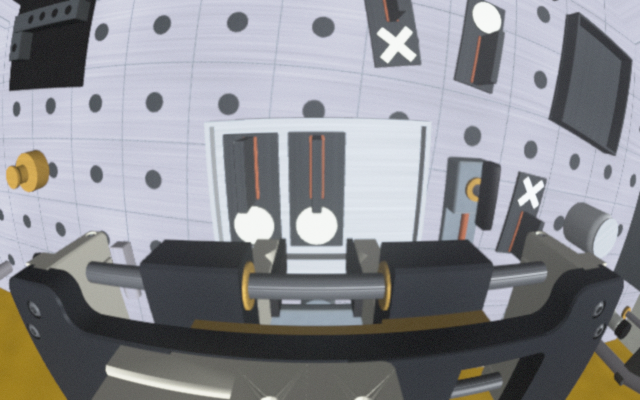

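Call:
play_rows(
  series=[0,0.024,0.029,0,0,0.024,0.029,0,0,0.024,0.029,0,0,0.024,0.029,0,0,0.024,0.029,0],
  jaw=100,
)

```text
time_s: 23.38
tcp_pos: [0.486, 0.1431, 0.1907]
eef_rot: [98.3, 90.0, -165.5]
contact_force: [-0.4, 1.3, 0.0]
gripper_width: 0.0608
```

Call:
play_rows(
  series=[0,0.024,0.029,0,0.01,0.025,0.029,0,0.01,0,0,0.1,0.01,0,0,0.109,0.01,0,0,0],
)

```text
time_s: 23.8
tcp_pos: [0.432, 0.1957, 0.1507]
eef_rot: [-33.5, 89.9, 50.6]
contact_force: [1.4, 0.2, -0.1]
gripper_width: 0.0871
```

```bash
python3 -c "
from h import *
delta(.436,.194,.018,84.3)
c=capture('wrist');cv2.imwrite('pics/w14.png',c['img'])
print(fproj(c,(.436,.194,.051)))
"
```

```text
t=23.8 tcp=[0.432  0.1957 0.1507] jaw=84.0 w=0.0871 F=[ 1.4  0.2 -0.1]
  shift now [ 0.1327 -0.0041 -0.0013]  spin -0.004  shift after spin [ 0.1327 -0.0041 -0.0013]
[314.51849946 208.04520188]
```

View pics/w14.png

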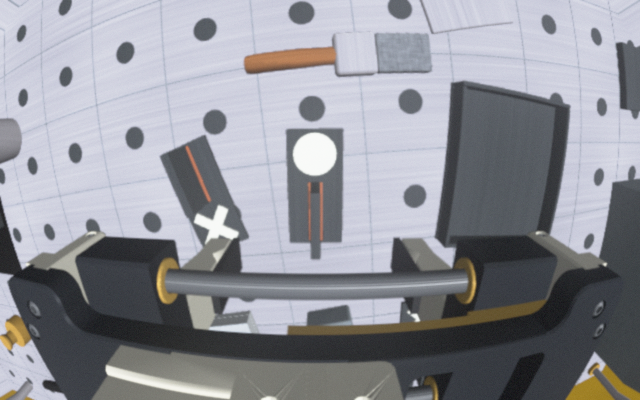

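```bash
python3 -c "
from h import *
c=capture('wrist')
print(fonz(c,(315,182),.051),fonz(c,(315,258),.051))
"
```

```text
[0.41153686 0.19548395 0.051     ] [0.48240788 0.18844496 0.051     ]
```

Call:
play_rows(
  series=[0.03,-0.002,-0.001,0,0.03,0,0,0,0.03,0,0,0,0.025,0,0,0,0.018,0,0,0],
)

```text
time_s: 24.32
tcp_pos: [0.4344, 0.1925, 0.0159]
eef_rot: [142.5, 89.9, -133.2]
contact_force: [-0.7, 0.2, -0.3]
gripper_width: 0.0876
```

Call:
play_rows(
  series=[0,0,0,0,0,0,0,0,0,0,0,0,0,0,0,0,0,0,0,0],
  jaw=0,
)

```text
time_s: 24.73
tcp_pos: [0.4353, 0.1943, 0.019]
eef_rot: [-38.3, 89.9, 46.0]
contact_force: [0.1, -0.3, 0.6]
gripper_width: 0.0598
```

Call:
play_rows(
  series=[0,0,0,0,0,0,0,0,0,0,0,0,0,0,0,0,0,0,0,0],
)

```text
time_s: 25.15
tcp_pos: [0.4345, 0.1937, 0.0177]
eef_rot: [-41.7, 90.0, 42.5]
contact_force: [-0.7, 0.0, 0.6]
gripper_width: 0.0262
```

Call:
play_rows(
  series=[0,0,0,0,0,0,0,0,0,0,0,0,0,0,0,0,0,0,0,0],
)

```text
time_s: 25.57
tcp_pos: [0.4346, 0.1938, 0.0176]
eef_rot: [-35.2, 90.0, 49.0]
contact_force: [0.2, 0.9, -0.7]
gripper_width: 0.0087
```

Call:
play_rows(
  series=[-0.015,0,0,0,-0.025,0,0,0,-0.03,0,0,0,-0.04,0,0,0,-0.03,0,0,0],
)

```text
time_s: 25.98
tcp_pos: [0.4342, 0.1933, 0.1596]
eef_rot: [156.4, 90.0, -119.4]
contact_force: [0.8, 1.1, -3.4]
gripper_width: 0.0087
```

```bash
python3 -c "
from h import *
delta(.631,.079,.16,96.2)
c=capture('wrist');cv2.imwrite('pics/w15.png',c['img'])
"
```

```text
t=26.0 tcp=[0.4342 0.1933 0.1596] jaw=84.2 w=0.0087 F=[ 0.8  1.1 -3.4]
  shift now [-0.0004 -0.2073 -0.0938]  spin -0.209  shift after spin [-0.0004 -0.1833 -0.1349]
```

View pics/w15.png

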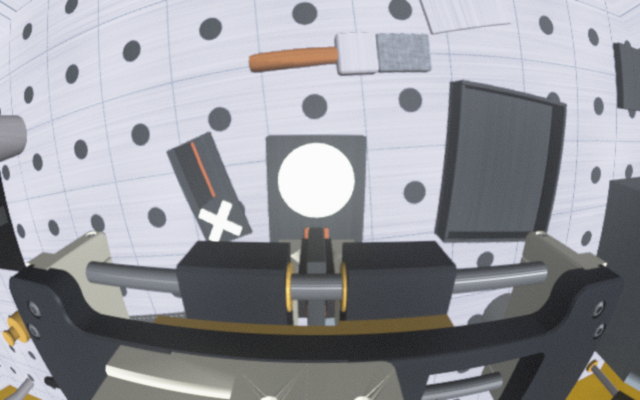

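```bash
python3 -c "
from h import *
c=capture('wrist');s=get_state()
p=fonz(c,(316,180),s['tcp_pos'][2]-.0176+.006);print(p,s['tcp_pos'],np.linalg.norm((p-s['tcp_pos'])[:2]))
"
```

```text
[0.39761153 0.1991536  0.15079696] [0.43665362 0.1954231  0.16239696] 0.03921991731090734
```

Call:
play_rows(
  series=[0,-0.034,-0.016,0,0,-0.034,-0.016,0,0,-0.034,-0.016,0,0,-0.034,-0.016,0,0,-0.034,-0.016,0],
)

```text
time_s: 26.5
tcp_pos: [0.5959, 0.0956, 0.1558]
eef_rot: [107.4, 89.8, -168.4]
contact_force: [0.5, 1.6, -4.0]
gripper_width: 0.0089
```

Call:
play_rows(
  series=[0,-0.032,-0.016,0,0,0,0,-0.1,0,0,0,-0.109,0,0,0,0,0,0,0,0],
)

```text
time_s: 26.92
tcp_pos: [0.6249, 0.0774, 0.1559]
eef_rot: [98.3, 89.8, -165.7]
contact_force: [0.0, 0.1, -2.7]
gripper_width: 0.009
```

Call:
play_rows(
  series=[0,0,0,0,0,0,0,0,0,0,0,0,0,0,0,0,0,0,0,0],
)

```text
time_s: 27.33
tcp_pos: [0.6257, 0.078, 0.1578]
eef_rot: [-69.1, 90.0, 27.1]
contact_force: [-0.2, -0.1, -2.7]
gripper_width: 0.0089
```

```bash
python3 -c "
from h import *
delta(.628,.079,.071,96.2)
c=capture('wrist');cv2.imwrite('pics/w16.png',c['img'])
"
```

```text
t=27.3 tcp=[0.6257 0.078  0.1578] jaw=96.2 w=0.0089 F=[-0.2 -0.1 -2.7]
  shift now [ 0.0868 -0.0024  0.0007]  spin -0.001  shift after spin [ 0.0868 -0.0024  0.0007]
```

View pics/w16.png

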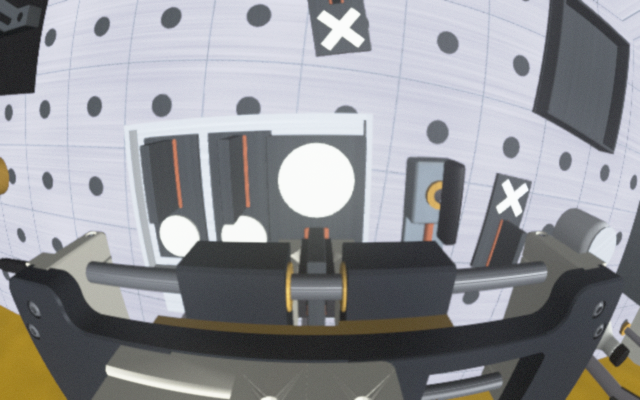

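Call:
play_rows(
  series=[0.025,-0.002,0.001,0,0.025,0,0,0,0.02,0,0,0,0.01,0,0,0,0.005,0,0,0],
)

```text
time_s: 27.8
tcp_pos: [0.6268, 0.0787, 0.071]
eef_rot: [106.0, 89.8, -157.8]
contact_force: [-0.7, 0.5, -3.5]
gripper_width: 0.009
```

Call:
play_rows(
  series=[0.001,0,0,0,0.001,0,0,0,0,0,0,0,0,0,0,0,0,0,0,0],
)

```text
time_s: 28.22
tcp_pos: [0.6282, 0.0792, 0.0717]
eef_rot: [-75.9, 89.9, 20.3]
contact_force: [-0.0, -1.0, -3.4]
gripper_width: 0.0086
```

Call:
play_rows(
  series=[0.001,0,0,0,0,0,0,0,0,0,0,0,0,0,0,0,0,0,0,0],
)

```text
time_s: 28.63
tcp_pos: [0.628, 0.0791, 0.0701]
eef_rot: [-81.8, 90.0, 14.4]
contact_force: [0.0, 0.0, 1.7]
gripper_width: 0.0086
```

Touching; release.

Call:
play_rows(
  series=[0,0,0,0,0,0,0,0,0,0,0,0,0,0,0,0,0,0,0,0],
  jaw=38,
)

```text
time_s: 29.05
tcp_pos: [0.6276, 0.0789, 0.0696]
eef_rot: [146.3, 90.0, -117.5]
contact_force: [-0.3, -0.3, 0.2]
gripper_width: 0.032
```

Call:
play_rows(
  series=[-0.01,0,0,0,-0.03,0,0,0,-0.04,0,0,0,-0.04,0,0,0,0,0,0,0],
)

```text
time_s: 29.47
tcp_pos: [0.6319, 0.0796, 0.1997]
eef_rot: [-85.2, 89.2, 11.1]
contact_force: [1.5, -0.6, 1.5]
gripper_width: 0.0338
```

```bash
python3 -c "
from h import *
delta(.419,.073,.15,104)
c=capture('wrist');cv2.imwrite('pics/w17.png',c['img'])
c=capture('scene');cv2.imwrite('pics/s17.png',c['img'])
"
```

```text
t=29.5 tcp=[0.6319 0.0796 0.1997] jaw=96.3 w=0.0338 F=[ 1.5 -0.6  1.5]
  shift now [0.0469 0.213  0.0166]  spin -0.135  shift after spin [0.0469 0.2088 0.0451]
```

View pics/w17.png

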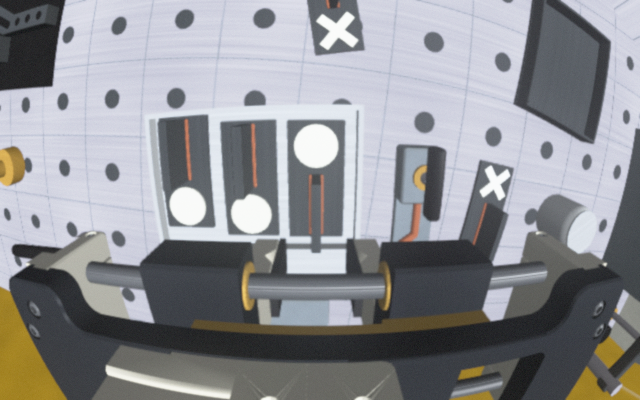

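View pics/s17.png

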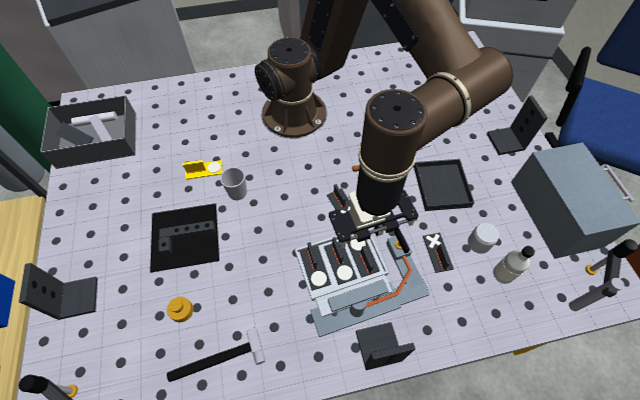

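Call:
play_rows(
  series=[0,0.04,0.003,0,0,0.04,0.003,0,0,0.04,0.003,0,0,0.04,0.003,0,0,0.04,0.003,0],
  jaw=100,
)

```text
time_s: 29.98
tcp_pos: [0.4248, 0.0715, 0.1885]
eef_rot: [114.7, 89.9, -149.1]
contact_force: [-1.7, 1.9, 1.6]
gripper_width: 0.0613
```

Call:
play_rows(
  series=[0.01,0.01,0.001,-0.06,0.01,0,0,-0.075,0.01,0,0,0,0.01,0,0,0,0,0,0,0],
)

```text
time_s: 30.4
tcp_pos: [0.4154, 0.0715, 0.1478]
eef_rot: [102.1, 89.8, -154.0]
contact_force: [-0.7, 0.3, -0.3]
gripper_width: 0.0867
```

```bash
python3 -c "
from h import *
delta(.419,.073,.018,104)
c=capture('wrist');cv2.imwrite('pics/w18.png',c['img'])
print(fproj(c,(.419,.073,.051)))
"
```

```text
t=30.4 tcp=[0.4154 0.0715 0.1478] jaw=103.9 w=0.0867 F=[-0.7  0.3 -0.3]
  shift now [ 0.1297 -0.0043  0.0007]  spin -0.002  shift after spin [ 0.1297 -0.0043  0.0007]
[316.71236115 209.23722188]
```

View pics/w18.png

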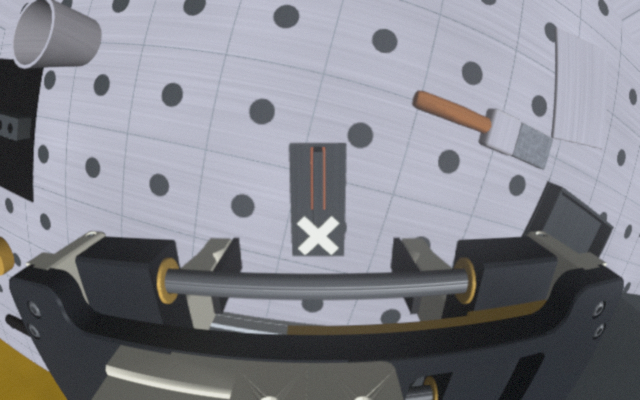

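Call:
play_rows(
  series=[0.03,-0.003,0,0,0.03,0,0,0,0.03,0,0,0,0.025,0,0,0,0.015,0,0,0],
)

```text
time_s: 30.87
tcp_pos: [0.4191, 0.0723, 0.0177]
eef_rot: [109.6, 89.8, -146.5]
contact_force: [0.3, 0.3, -0.1]
gripper_width: 0.0872
```

Call:
play_rows(
  series=[0,0,0,0,0,0,0,0,0,0,0,0,0,0,0,0,0,0,0,0],
  jaw=0,
)

```text
time_s: 31.28
tcp_pos: [0.4208, 0.0735, 0.0208]
eef_rot: [-69.2, 89.9, 34.7]
contact_force: [-0.7, -1.0, -0.1]
gripper_width: 0.0598
```

Call:
play_rows(
  series=[0,0,0,0,0,0,0,0,0,0,0,0,0,0,0,0,0,0,0,0],
)

```text
time_s: 31.7
tcp_pos: [0.4201, 0.073, 0.0197]
eef_rot: [-67.7, 90.0, 36.2]
contact_force: [0.2, 0.1, 0.4]
gripper_width: 0.0264
```

Call:
play_rows(
  series=[0,0,0,0,0,0,0,0,0,0,0,0,0,0,0,0,0,0,0,0],
)

```text
time_s: 32.12
tcp_pos: [0.4201, 0.0731, 0.0196]
eef_rot: [-47.1, 90.0, 56.9]
contact_force: [-0.4, 0.4, -1.0]
gripper_width: 0.0086
```

Call:
play_rows(
  series=[-0.015,0,0,0,-0.025,0,0,0,-0.03,0,0,0,-0.04,0,0,0,-0.03,0,0,0],
)

```text
time_s: 32.53
tcp_pos: [0.4196, 0.0726, 0.1617]
eef_rot: [125.6, 90.0, -130.5]
contact_force: [0.3, 0.9, -4.0]
gripper_width: 0.0093
```

```bash
python3 -c "
from h import *
delta(.4155,.374,.15,83.2)
c=capture('wrist');cv2.imwrite('pics/w19.png',c['img'])
c=capture('top');cv2.imwrite('pics/t19.png',c['img'])
"
```

```text
t=32.5 tcp=[0.4196 0.0726 0.1617] jaw=103.9 w=0.0093 F=[ 0.3  0.9 -4. ]
  shift now [ 0.0116 -0.0685  0.2935]  spin 0.361  shift after spin [0.0116 0.0398 0.2988]
```

View pics/w19.png

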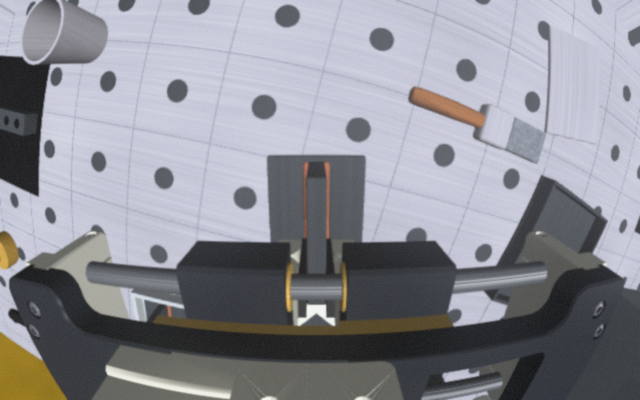

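View pics/t19.png

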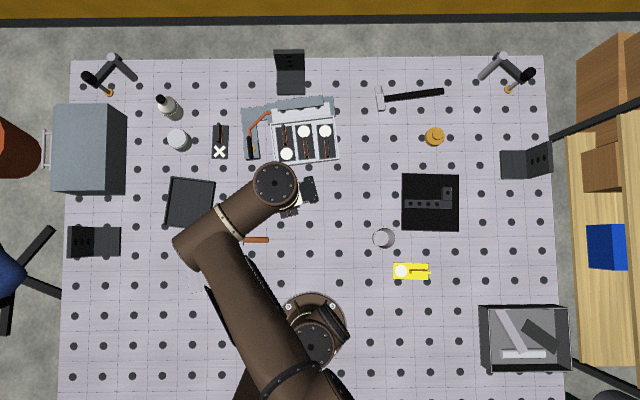

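Call:
play_rows(
  series=[0,-0.008,0.036,0,0,-0.008,0.036,0,0,-0.009,0.037,0,0,-0.009,0.037,0,0,-0.009,0.037,0],
)

```text
time_s: 33.05
tcp_pos: [0.4166, 0.2619, 0.1583]
eef_rot: [112.0, 89.9, -144.1]
contact_force: [0.6, -0.0, -3.9]
gripper_width: 0.0087
```

Call:
play_rows(
  series=[0,-0.009,0.037,0,0,-0.009,0.037,0,0,-0.007,0.036,0.12,0,0,0,0.12,0,0,0,0.12],
)

```text
time_s: 33.47
tcp_pos: [0.4145, 0.375, 0.157]
eef_rot: [148.8, 89.8, -128.1]
contact_force: [-0.8, -1.8, -5.1]
gripper_width: 0.0087
```

Call:
play_rows(
  series=[0,0,0,0,0,0,0,0,0,0,0,0,0,0,0,0,0,0,0,0],
)

```text
time_s: 33.88
tcp_pos: [0.4157, 0.3733, 0.1596]
eef_rot: [51.8, 90.0, 135.1]
contact_force: [-0.2, -0.1, -4.2]
gripper_width: 0.0088
```

```bash
python3 -c "
from h import *
delta(.415,.374,.06,83)
c=capture('wrist');cv2.imwrite('pics/w20.png',c['img'])
"
```

```text
t=33.9 tcp=[0.4157 0.3733 0.1596] jaw=83.4 w=0.0088 F=[-0.2 -0.1 -4.2]
  shift now [0.0996 0.0007 0.0006]  spin 0.006  shift after spin [0.0996 0.0007 0.0006]
```

View pics/w20.png

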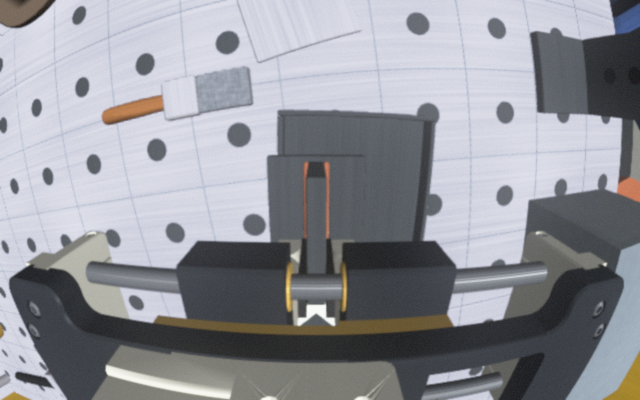

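```bash
python3 -c "
from h import *
im=cv2.imread('pics/w20.png');cv2.imwrite('pics/w20c.png',cv2.resize(im[95:255,250:450],None,fx=4,fy=3.7,interpolation=cv2.INTER_CUBIC))
c=capture('wrist')
a=fonz(c,(278,112),.03);b=fonz(c,(434,121),.03);print(a,b,np.linalg.norm(a-b),(a+b)/2);d=b-a;print(np.degrees(np.arctan2(d[1],d[0]))-90)
"
```

```text
[0.33329272 0.34777617 0.03      ] [0.35531412 0.49489778 0.03      ] 0.14876057941187368 [0.34430342 0.42133697 0.03      ]
-8.512923127765077
```

View pics/w20c.png

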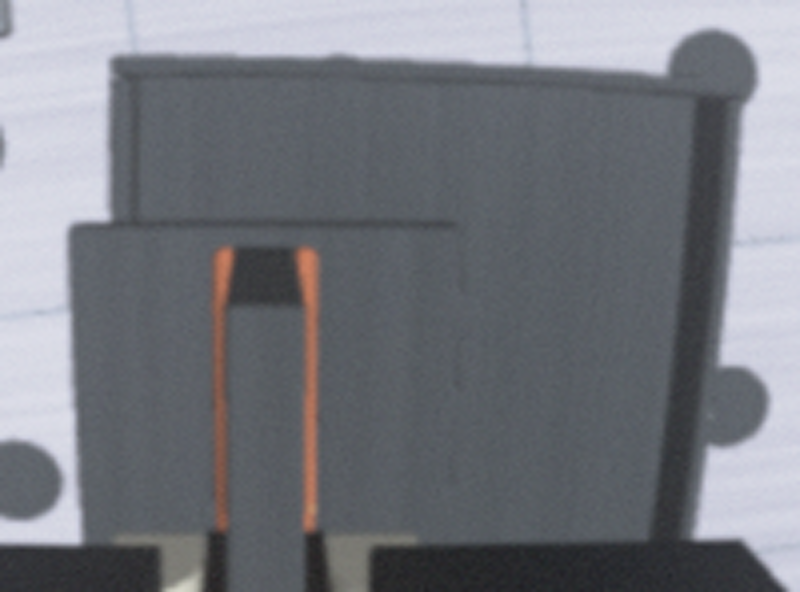

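Call:
play_rows(
  series=[0.025,0,0.002,0.016,0.025,0,0,0,0.025,0,0,0,0.02,0,0,0,0.015,0,0,0],
)

```text
time_s: 34.4
tcp_pos: [0.4155, 0.3749, 0.0479]
eef_rot: [150.5, 89.9, -127.1]
contact_force: [-0.6, -0.1, -3.3]
gripper_width: 0.0086
```

Call:
play_rows(
  series=[0,0,0,0,0,0,0,0,0,0,0,0,0,0,0,0,0,0,0,0],
)

```text
time_s: 34.82
tcp_pos: [0.4163, 0.3765, 0.0509]
eef_rot: [-23.3, 89.9, 59.1]
contact_force: [-0.6, -0.8, -4.0]
gripper_width: 0.0084
```

```bash
python3 -c "
from h import *
delta(.416,.3753,.0246,82.5)
c=capture('wrist');cv2.imwrite('pics/w21.png',c['img'])
"
```

```text
t=34.8 tcp=[0.4163 0.3765 0.0509] jaw=82.4 w=0.0084 F=[-0.6 -0.8 -4. ]
  shift now [ 0.0263  0.0002 -0.0013]  spin -0.002  shift after spin [ 0.0263  0.0002 -0.0013]
```

View pics/w21.png

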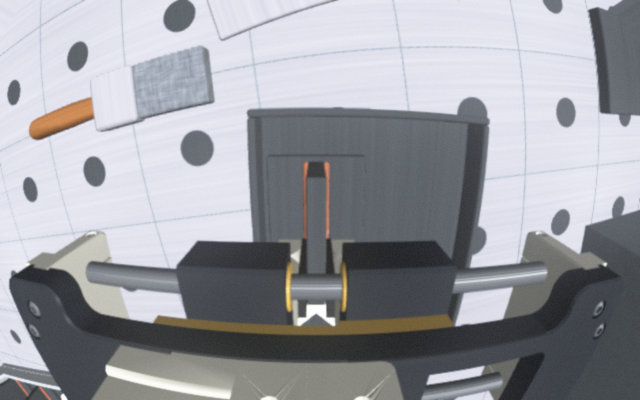

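Call:
play_rows(
  series=[0.01,0,0,0,0.009,0,0,0,0.005,0,0,0,0.002,0,0,0,0,0,0,0],
)

```text
time_s: 35.28
tcp_pos: [0.4155, 0.3751, 0.0242]
eef_rot: [172.3, 89.9, -105.3]
contact_force: [-5.0, -4.0, 14.6]
gripper_width: 0.0086
```

Call:
play_rows(
  series=[0.001,0,0,0,0,0,0,0,0,0,0,0,0,0,0,0,0,0,0,0],
)

```text
time_s: 35.7
tcp_pos: [0.4155, 0.3751, 0.0242]
eef_rot: [-177.2, 89.9, -94.7]
contact_force: [-9.4, -5.8, 24.3]
gripper_width: 0.0089
```

Call:
play_rows(
  series=[-0.001,0,0,0,0,0,0,0,0,0,0,0,0,0,0,0,0,0,0,0],
  jaw=25,
)

```text
time_s: 36.12
tcp_pos: [0.4159, 0.3757, 0.0232]
eef_rot: [166.2, 90.0, -111.4]
contact_force: [-0.5, 0.3, -0.1]
gripper_width: 0.0217
```

Call:
play_rows(
  series=[-0.01,0,0,0,-0.03,0,0,0,-0.04,0,0,0,-0.04,0,0,0,-0.04,0,0,0],
)

```text
time_s: 36.53
tcp_pos: [0.4157, 0.3753, 0.186]
eef_rot: [-171.0, 90.0, -88.6]
contact_force: [1.0, 1.8, 0.5]
gripper_width: 0.0219
```

```bash
python3 -c "
from h import *
delta(.65,.311,.19,88.7)
c=capture('wrist');cv2.imwrite('pics/w22.png',c['img'])
"
```

```text
t=36.5 tcp=[0.4157 0.3753 0.186 ] jaw=82.4 w=0.0219 F=[1.  1.8 0.5]
  shift now [-0.0039 -0.2408 -0.0326]  spin -0.110  shift after spin [-0.0039 -0.2357 -0.059 ]
```

View pics/w22.png

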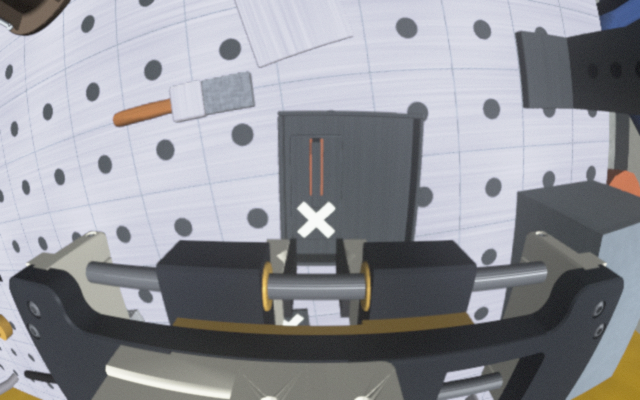

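Call:
play_rows(
  series=[0,-0.04,-0.005,0,0,-0.04,-0.005,0,0,-0.04,-0.005,0,0,-0.04,-0.006,0,0,-0.04,-0.006,0],
  jaw=100,
)

```text
time_s: 37.0
tcp_pos: [0.6122, 0.3217, 0.1844]
eef_rot: [-44.2, 90.0, 38.2]
contact_force: [-0.3, 1.2, 0.1]
gripper_width: 0.0498
```

Call:
play_rows(
  series=[0,-0.038,-0.005,-0.05,0.01,0,0,-0.06,0.01,0,0,0,0.01,0,0,0,0,0,0,0],
)

```text
time_s: 37.42
tcp_pos: [0.6455, 0.3119, 0.1509]
eef_rot: [120.0, 89.8, -151.5]
contact_force: [-1.0, -0.2, -1.2]
gripper_width: 0.0831
```

```bash
python3 -c "
from h import *
delta(.65,.311,.018,88.7)
c=capture('wrist');cv2.imwrite('pics/w23.png',c['img'])
print(fproj(c,(.65,.311,.051)))
"
```

```text
t=37.4 tcp=[0.6455 0.3119 0.1509] jaw=88.6 w=0.0831 F=[-1.  -0.2 -1.2]
  shift now [ 0.1329 -0.005  -0.0005]  spin -0.002  shift after spin [ 0.1329 -0.005  -0.0005]
[315.31203247 208.86523761]
```

View pics/w23.png

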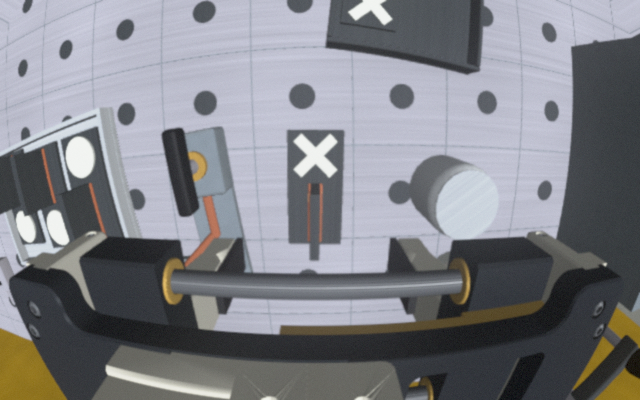

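```bash
python3 -c "
from h import *
c=capture('wrist')
for z in(.05,.07,.09): print(z,fonz(c,(465,203),z),fonz(c,(430,205),z))
print(fonz(c,(412,180),0))
c=capture('top')
for z in(.05,.07,.09): print(z,onz(c,(176,137.5),z))
"
```

```text
0.05 [0.64910828 0.45387537 0.05      ] [0.6501963  0.41705973 0.05      ]
0.07 [0.6429532 0.4431644 0.07     ] [0.6439577  0.40917484 0.07      ]
0.09 [0.63679813 0.43245344 0.09      ] [0.63771911 0.40128995 0.09      ]
[0.63760962 0.41390467 0.        ]
0.05 [0.65105809 0.45211761 0.05      ]
0.07 [0.64645383 0.44618752 0.07      ]
0.09 [0.64184958 0.44025744 0.09      ]
```

Call:
play_rows(
  series=[0.03,-0.004,0,0,0.03,0,0,0,0.03,0,0,0,0.025,0,0,0,0.017,0,0,0],
)

```text
time_s: 37.98
tcp_pos: [0.6502, 0.3125, 0.0201]
eef_rot: [120.3, 89.9, -151.0]
contact_force: [0.7, -0.4, -1.1]
gripper_width: 0.088
```

Call:
play_rows(
  series=[0,0,0,0,0,0,0,0,0,0,0,0,0,0,0,0,0,0,0,0],
  jaw=0,
)

```text
time_s: 38.4
tcp_pos: [0.6523, 0.3131, 0.0238]
eef_rot: [-51.7, 89.8, 37.0]
contact_force: [-0.4, 0.3, -0.1]
gripper_width: 0.0597
```

Call:
play_rows(
  series=[0,0,0,0,0,0,0,0,0,0,0,0,0,0,0,0,0,0,0,0],
)

```text
time_s: 38.82
tcp_pos: [0.6515, 0.3123, 0.0216]
eef_rot: [59.5, 90.0, 148.2]
contact_force: [-0.7, -0.2, 0.0]
gripper_width: 0.0262
```

Call:
play_rows(
  series=[0,0,0,0,0,0,0,0,0,0,0,0,0,0,0,0,0,0,0,0],
)

```text
time_s: 39.23
tcp_pos: [0.6514, 0.3119, 0.0215]
eef_rot: [144.8, 90.0, -126.6]
contact_force: [-0.6, -2.4, 0.8]
gripper_width: 0.0086
```

Call:
play_rows(
  series=[-0.015,0,0,0,-0.025,0,0,0,-0.03,0,0,0,-0.04,0,0,0,-0.03,0,0,0],
)

```text
time_s: 39.65
tcp_pos: [0.6513, 0.3124, 0.1633]
eef_rot: [68.2, 90.0, 156.9]
contact_force: [1.0, 1.2, -3.7]
gripper_width: 0.0087
```

```bash
python3 -c "
from h import *
c=capture('wrist');cv2.imwrite('pics/w24.png',c['img'])
delta(.438,.443,.15,82.5)
"
```

```text
t=39.7 tcp=[0.6542 0.3138 0.1709] jaw=88.7 w=0.0087 F=[3.4 1.  5. ]
  shift now [0.0196 0.2192 0.1243]  spin 0.109  shift after spin [0.0196 0.2314 0.0998]
```

View pics/w24.png

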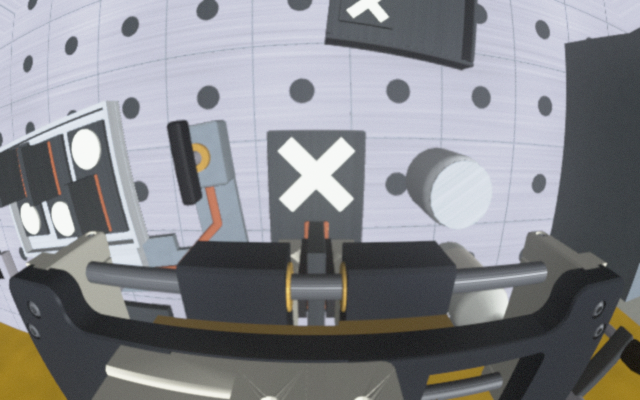

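Call:
play_rows(
  series=[0,0.031,0.018,0,0,0.031,0.018,0,0,0.031,0.018,0,0,0.031,0.018,0,0,0.031,0.018,0],
)

```text
time_s: 40.12
tcp_pos: [0.4965, 0.4062, 0.1605]
eef_rot: [113.8, 89.9, -157.6]
contact_force: [0.4, -0.2, -4.5]
gripper_width: 0.0089
```

Call:
play_rows(
  series=[0,0.031,0.018,0.05,0,0.03,0.017,0.059,0,0,0,0,0,0,0,0,0,0,0,0],
)

```text
time_s: 40.53
tcp_pos: [0.4387, 0.4438, 0.161]
eef_rot: [138.0, 89.9, -139.5]
contact_force: [0.2, -0.4, -3.4]
gripper_width: 0.0093
```

Call:
play_rows(
  series=[0.015,0,0,0,0.015,0,0,0,0,0,0,0,0,0,0,0,0,0,0,0],
)

```text
time_s: 40.95
tcp_pos: [0.4402, 0.4435, 0.132]
eef_rot: [-86.5, 90.0, -4.1]
contact_force: [0.6, -0.1, -3.9]
gripper_width: 0.0089
```

```bash
python3 -c "
from h import *
c=capture('wrist');cv2.imwrite('pics/w25.png',c['img'])
delta(.4385,.443,.0265,82.5)
"
```

```text
t=41.0 tcp=[0.4403 0.4438 0.1324] jaw=82.4 w=0.0087 F=[-0.1 -0.7 -3.9]
  shift now [ 0.1059  0.0017 -0.0011]  spin -0.002  shift after spin [ 0.1059  0.0017 -0.0011]
```

View pics/w25.png

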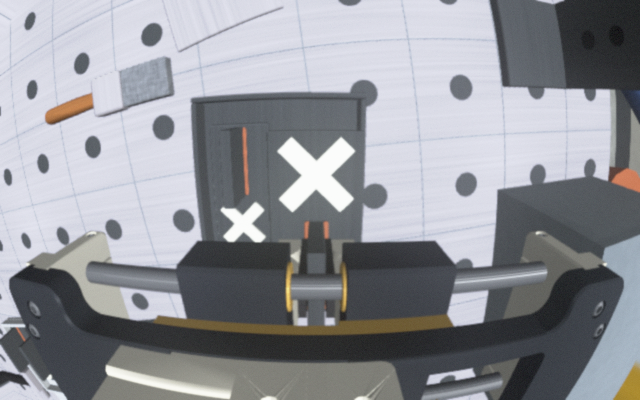

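Lower partway, check the fit, then set down.

Call:
play_rows(
  series=[0.025,0.001,-0.001,0,0.025,0,0,0,0.02,0,0,0,0.007,0,0,0,0,0,0,0],
)

```text
time_s: 41.42
tcp_pos: [0.438, 0.4421, 0.0534]
eef_rot: [158.8, 89.8, -118.8]
contact_force: [0.2, -0.2, -4.3]
gripper_width: 0.0089
```

```bash
python3 -c "
from h import *
c=capture('wrist');cv2.imwrite('pics/w26.png',c['img'])
delta(.4385,.443,.0265,82.5)
"
```

```text
t=41.5 tcp=[0.4386 0.443  0.0549] jaw=82.4 w=0.0086 F=[ 0.1  0.5 -3.5]
  shift now [0.0284 0.0001 0.    ]  spin -0.001  shift after spin [0.0284 0.0001 0.    ]
```

View pics/w26.png

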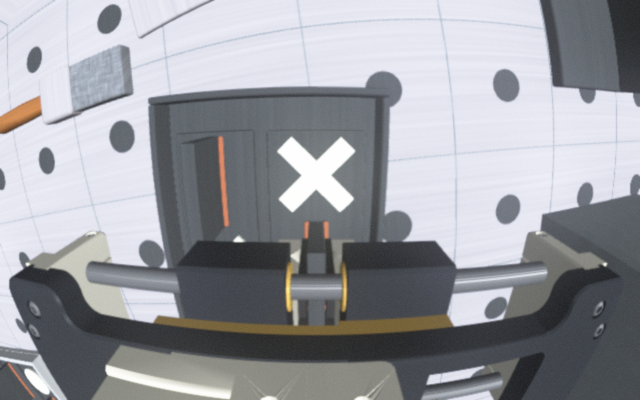

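Call:
play_rows(
  series=[0.011,0,0,0,0.009,0,0,0,0.005,0,0,0,0.002,0,0,0,0,0,0,0],
)

```text
time_s: 41.88
tcp_pos: [0.4381, 0.4426, 0.027]
eef_rot: [159.6, 89.9, -118.0]
contact_force: [-0.2, -0.0, -3.7]
gripper_width: 0.0087
```

Call:
play_rows(
  series=[0,0,0,0,0,0,0,0,0,0,0,0,0,0,0,0,0,0,0,0],
)

```text
time_s: 42.3
tcp_pos: [0.4383, 0.443, 0.0279]
eef_rot: [-22.6, 90.0, 59.8]
contact_force: [1.1, 0.7, -3.4]
gripper_width: 0.0091
```

Call:
play_rows(
  series=[0.001,0,0,0,0.001,0,0,0,0,0,0,0,0,0,0,0,0,0,0,0],
)

```text
time_s: 42.72
tcp_pos: [0.4383, 0.443, 0.0264]
eef_rot: [-39.9, 90.0, 42.5]
contact_force: [-3.5, -1.3, 5.0]
gripper_width: 0.0088
```

Call:
play_rows(
  series=[0,0,0,0,0,0,0,0,0,0,0,0,0,0,0,0,0,0,0,0],
  jaw=25,
)

```text
time_s: 43.13
tcp_pos: [0.4383, 0.443, 0.0256]
eef_rot: [-39.8, 90.0, 42.7]
contact_force: [0.1, -0.4, 0.7]
gripper_width: 0.0219
```

Call:
play_rows(
  series=[-0.01,0,0,0,-0.03,0,0,0,-0.04,0,0,0,-0.04,0,0,0,-0.04,0,0,0],
)

```text
time_s: 43.55
tcp_pos: [0.4381, 0.4425, 0.1882]
eef_rot: [-132.7, 90.0, -50.3]
contact_force: [0.2, 0.7, 0.6]
gripper_width: 0.0225
```

```bash
python3 -c "
from h import *
c=capture('wrist');cv2.imwrite('pics/w27.png',c['img'])
delta(.608,.197,.15,96.2)
print(get_state()['joints'])
c=capture('top');cv2.imwrite('pics/t27.png',c['img'])
"
```

```text
t=43.6 tcp=[0.441  0.4456 0.1978] jaw=82.5 w=0.0219 F=[2.4 2.6 9.7]
  shift now [ 0.0469 -0.1976 -0.2252]  spin -0.239  shift after spin [ 0.0469 -0.1387 -0.2656]
[  63.23107026   16.74070207   -8.78227279    0.21526571  -63.79003939
 -160.80610179]
```

View pics/w27.png

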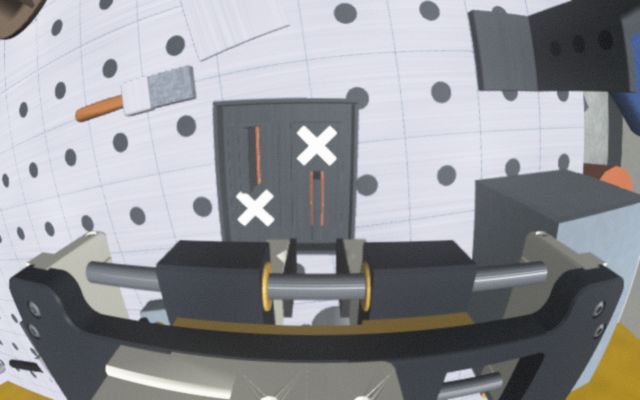

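View pics/t27.png

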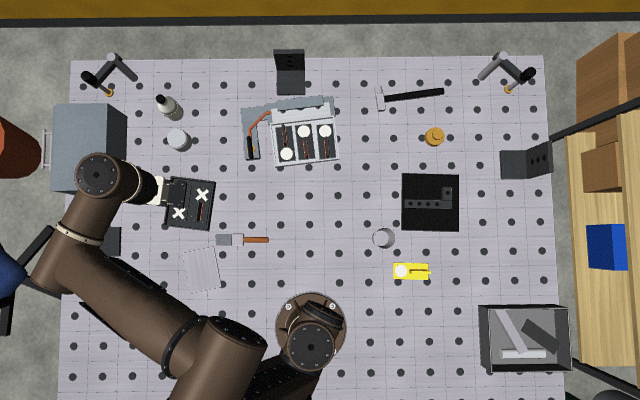

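Call:
play_rows(
  series=[0,-0.024,-0.028,0,0,-0.024,-0.028,0,0,-0.024,-0.028,0,0,-0.024,-0.028,0,0,-0.024,-0.028,0],
  jaw=80,
)

```text
time_s: 44.07
tcp_pos: [0.5394, 0.2869, 0.1866]
eef_rot: [-43.8, 89.9, 38.7]
contact_force: [0.7, 0.3, 0.0]
gripper_width: 0.0498
```

Call:
play_rows(
  series=[0,-0.024,-0.028,0,0,-0.024,-0.028,0,0,-0.025,-0.028,-0.08,0,0,0,-0.08,0,0,0,-0.079],
)

```text
time_s: 44.48
tcp_pos: [0.6011, 0.193, 0.1861]
eef_rot: [-121.1, 90.0, -24.9]
contact_force: [-0.9, 1.0, 0.0]
gripper_width: 0.07
```

Call:
play_rows(
  series=[0,0,0,0,0,0,0,0,0,0,0,0,0,0,0,0,0,0,0,0],
)

```text
time_s: 44.9
tcp_pos: [0.5998, 0.1959, 0.1858]
eef_rot: [-70.9, 90.0, 25.2]
contact_force: [0.3, 0.2, 0.9]
gripper_width: 0.07
```

```bash
python3 -c "
from h import *
c=capture('wrist');cv2.imwrite('pics/w28.png',c['img'])
delta(.608,.197,.15,96.2)
"
```

```text
t=45.0 tcp=[0.5998 0.1959 0.1857] jaw=96.1 w=0.0698 F=[-0.3 -0.   0.3]
  shift now [ 0.0357 -0.0083  0.0003]  spin -0.001  shift after spin [ 0.0357 -0.0083  0.0003]
```

View pics/w28.png

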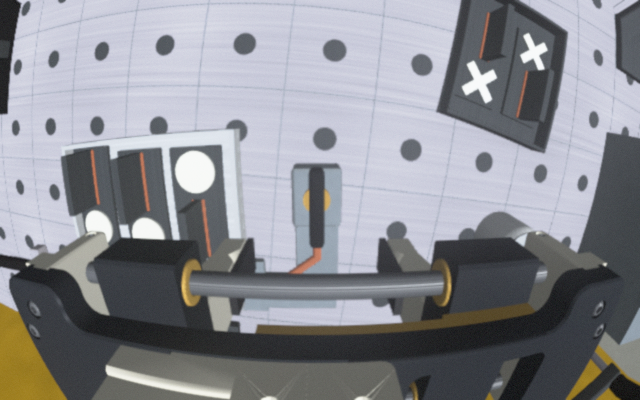

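```bash
python3 -c "
from h import *
c=capture('wrist')
a=fonz(c,(317,169),.079);b=fonz(c,(317,247),.079);print(a,b,(a+b)/2,np.linalg.norm(a-b))
p=(a+b)/2
delta(p[0],p[1],.048,96.2)
"
```

```text
[0.57071964 0.19364661 0.079     ] [0.64412204 0.20165743 0.079     ] [0.60742084 0.19765202 0.079     ] 0.07383823731448247
t=45.0 tcp=[0.5999 0.1958 0.1857] jaw=96.1 w=0.0702 F=[0.1 0.2 0.2]
  shift now [ 0.1377 -0.0077  0.001 ]  spin -0.001  shift after spin [ 0.1377 -0.0077  0.001 ]
```

Call:
play_rows(
  series=[0.02,-0.008,0.001,0,0.02,0,0,0,0.02,0,0,0,0.015,0,0,0,0,0,0,0],
  jaw=45,
)

```text
time_s: 45.42
tcp_pos: [0.6059, 0.1965, 0.107]
eef_rot: [110.5, 89.7, -153.5]
contact_force: [-0.7, 0.7, -0.0]
gripper_width: 0.0429
```

```bash
python3 -c "
from h import *
delta(.6075,.1975,.049,96.2)
c=capture('wrist');cv2.imwrite('pics/w29.png',c['img'])
"
```

```text
t=45.4 tcp=[0.6059 0.1965 0.107 ] jaw=96.1 w=0.0429 F=[-0.7  0.7 -0. ]
  shift now [ 0.058  -0.0021  0.001 ]  spin -0.002  shift after spin [ 0.058  -0.0021  0.001 ]
```

View pics/w29.png

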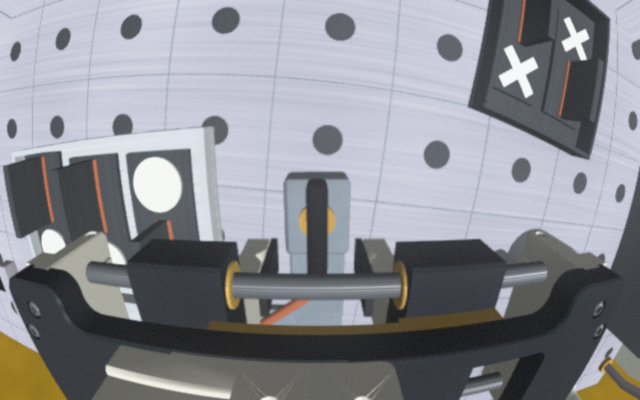

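Call:
play_rows(
  series=[0.018,0,0,0,0.016,0,0,0,0.014,0,0,0,0.009,0,0,0,0.003,0,0,0],
)

```text
time_s: 45.88
tcp_pos: [0.6077, 0.1973, 0.0502]
eef_rot: [120.2, 90.0, -143.7]
contact_force: [-1.0, 0.5, -0.5]
gripper_width: 0.0389
```

Call:
play_rows(
  series=[0,0,0,0,0,0,0,0,0,0,0,0,0,0,0,0,0,0,0,0],
  jaw=0,
  squeeze=40,
)

```text
time_s: 46.3
tcp_pos: [0.6083, 0.1973, 0.0515]
eef_rot: [-83.4, 89.9, 12.7]
contact_force: [-0.6, 0.4, 1.6]
gripper_width: 0.0135
```

Call:
play_rows(
  series=[0,0,0,0,0,0,0,0,0,0,0,0,0,0,0,0,0,0,0,0],
)

```text
time_s: 46.72
tcp_pos: [0.6083, 0.1973, 0.0515]
eef_rot: [-86.1, 89.9, 10.1]
contact_force: [-0.2, -1.6, 5.7]
gripper_width: 0.0139
```

```bash
python3 -c "
from h import *
delta(.6075,.1975,.049,96.2)
c=capture('wrist');cv2.imwrite('pics/w30.png',c['img'])
"
```

```text
t=46.7 tcp=[0.6083 0.1973 0.0515] jaw=96.1 w=0.0139 F=[-0.2 -1.6  5.7]
  shift now [0.0025 0.0008 0.0003]  spin -0.001  shift after spin [0.0025 0.0008 0.0003]
```

View pics/w30.png

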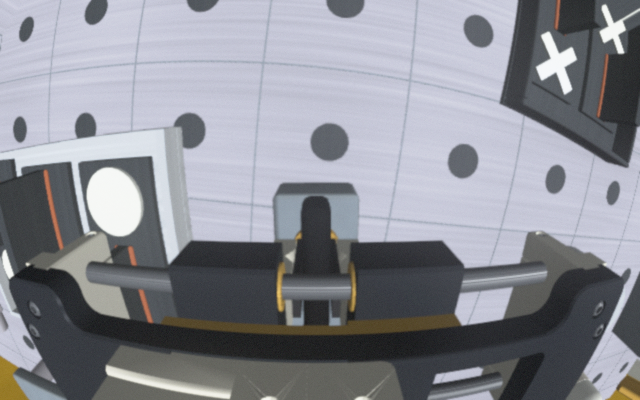

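Call:
play_rows(
  series=[0,0,0,-0.06,0,0,0,-0.08,0,0,0,-0.08,0,0,0,-0.08,0,0,0,-0.06],
)

```text
time_s: 47.18
tcp_pos: [0.6084, 0.1968, 0.0515]
eef_rot: [-131.8, 89.9, -14.8]
contact_force: [1.3, -3.9, 6.2]
gripper_width: 0.0139
```

Call:
play_rows(
  series=[0,0,0,-0.06,0,0,0,-0.08,0,0,0,-0.08,0,0,0,-0.08,0,0,0,-0.08],
)

```text
time_s: 47.6
tcp_pos: [0.6087, 0.1963, 0.0516]
eef_rot: [-166.3, 89.9, -27.6]
contact_force: [1.8, -7.2, 5.6]
gripper_width: 0.0139
```

Call:
play_rows(
  series=[0,0,0,0,0,0,0,0,0,0,0,0,0,0,0,0,0,0,0,0],
)

```text
time_s: 48.02
tcp_pos: [0.6087, 0.1963, 0.0516]
eef_rot: [-169.2, 89.9, -30.7]
contact_force: [1.8, -6.1, 5.6]
gripper_width: 0.0144
```

```bash
python3 -c "
from h import *
delta(.6075,.1975,.049,96.2);print(get_state()['moment'])
c=capture('wrist');cv2.imwrite('pics/w31.png',c['img'])
"
```

```text
t=48.0 tcp=[0.6087 0.1963 0.0516] jaw=138.5 w=0.0144 F=[ 1.8 -6.1  5.6]
  shift now [ 0.0026 -0.0001  0.0017]  spin 0.739  shift after spin [0.0026 0.001  0.0013]
[-1.91500607 -0.60522546  0.08811265]
```

View pics/w31.png

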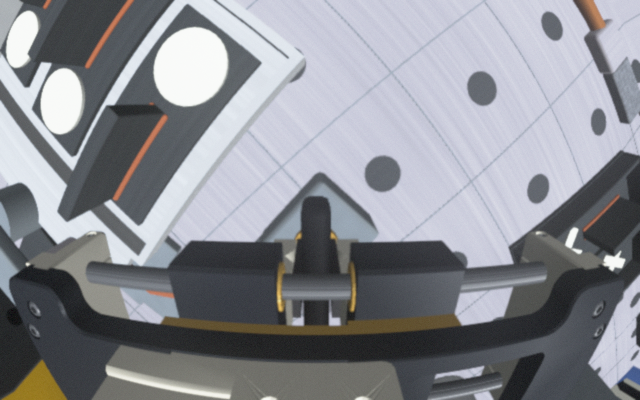

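Call:
play_rows(
  series=[0,0,0,0,0,0,0,0,0,0,0,0,0,0,0,0,0,0,0,0],
)

```text
time_s: 48.48
tcp_pos: [0.6087, 0.1963, 0.0516]
eef_rot: [-167.8, 89.9, -29.3]
contact_force: [1.3, -5.6, 6.6]
gripper_width: 0.0137
```

Call:
play_rows(
  series=[0,0,0,0,0,0,0,0,0,0,0,0,0,0,0,0,0,0,0,0],
)

```text
time_s: 48.9
tcp_pos: [0.6087, 0.1964, 0.0516]
eef_rot: [-166.9, 89.9, -28.4]
contact_force: [1.5, -5.5, 5.3]
gripper_width: 0.0138
```

Call:
play_rows(
  series=[0,0,0,0,0,0,0,0,0,0,0,0,0,0,0,0,0,0,0,0],
)

```text
time_s: 49.32
tcp_pos: [0.6087, 0.1963, 0.0516]
eef_rot: [-170.5, 89.9, -32.0]
contact_force: [1.1, -6.7, 6.1]
gripper_width: 0.0134
```

Call:
play_rows(
  series=[0,0,0,0,0,0,0,0,0,0,0,0,0,0,0,0,0,0,0,0],
)

```text
time_s: 49.73
tcp_pos: [0.6087, 0.1964, 0.0516]
eef_rot: [-167.3, 89.9, -28.8]
contact_force: [1.5, -5.4, 5.2]
gripper_width: 0.0137
```

Call:
play_rows(
  series=[0,0,0,0,0,0,0,0,0,0,0,0,0,0,0,0,0,0,0,0],
)

```text
time_s: 50.15
tcp_pos: [0.6087, 0.1964, 0.0516]
eef_rot: [-166.0, 89.9, -27.5]
contact_force: [1.0, -4.9, 6.0]
gripper_width: 0.0136
```

Call:
play_rows(
  series=[0,0,0,0,0,0,0,0,0,0,0,0,0,0,0,0,0,0,0,0],
)

```text
time_s: 50.57
tcp_pos: [0.6087, 0.1963, 0.0516]
eef_rot: [-168.0, 89.9, -29.5]
contact_force: [1.3, -5.4, 5.9]
gripper_width: 0.0136
```

```bash
python3 -c "
from h import *
c=capture('wrist');cv2.imwrite('pics/w32.png',c['img'])
"
```

```text
(no output)
```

View pics/w32.png

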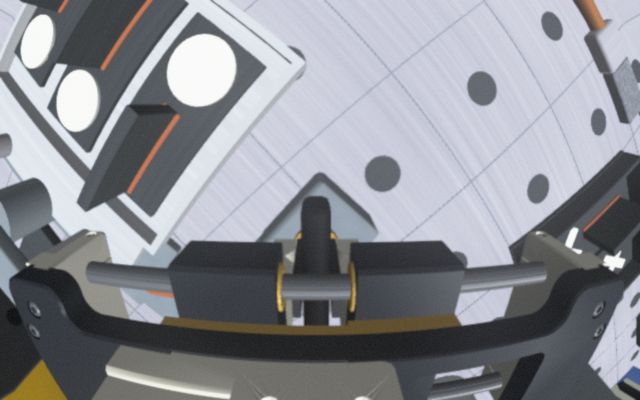

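Call:
play_rows(
  series=[0,0,0,0,0,0,0,0,0,0,0,0,0,0,0,0,0,0,0,0],
)

```text
time_s: 51.03
tcp_pos: [0.6087, 0.1964, 0.0516]
eef_rot: [-166.4, 89.9, -27.9]
contact_force: [0.6, -6.3, 6.8]
gripper_width: 0.0139
```

Call:
play_rows(
  series=[0,0,0,0,0,0,0,0,0,0,0,0,0,0,0,0,0,0,0,0],
)

```text
time_s: 51.45
tcp_pos: [0.6087, 0.1964, 0.0516]
eef_rot: [-166.6, 89.9, -28.1]
contact_force: [1.9, -5.6, 5.1]
gripper_width: 0.0139
```

Call:
play_rows(
  series=[0,0,0,0,0,0,0,0,0,0,0,0,0,0,0,0,0,0,0,0],
)

```text
time_s: 51.87
tcp_pos: [0.6087, 0.1964, 0.0516]
eef_rot: [-166.0, 89.9, -27.5]
contact_force: [1.7, -6.4, 6.2]
gripper_width: 0.0137
```

Call:
play_rows(
  series=[0,0,0,0,0,0,0,0,0,0,0,0,0,0,0,0,0,0,0,0],
)

```text
time_s: 52.28
tcp_pos: [0.6087, 0.1963, 0.0516]
eef_rot: [-168.4, 89.9, -29.9]
contact_force: [1.4, -6.7, 7.1]
gripper_width: 0.0139
```

Call:
play_rows(
  series=[0,0,0,0,0,0,0,0,0,0,0,0,0,0,0,0,0,0,0,0],
)

```text
time_s: 52.7
tcp_pos: [0.6087, 0.1964, 0.0516]
eef_rot: [-168.0, 89.9, -29.5]
contact_force: [1.9, -5.7, 5.6]
gripper_width: 0.0138
```

Call:
play_rows(
  series=[0,0,0,0,0,0,0,0,0,0,0,0,0,0,0,0,0,0,0,0],
)

```text
time_s: 53.12
tcp_pos: [0.6087, 0.1963, 0.0516]
eef_rot: [-167.5, 89.9, -29.0]
contact_force: [0.9, -6.9, 5.4]
gripper_width: 0.0132
```

Call:
play_rows(
  series=[0,0,0,0,0,0,0,0,0,0,0,0,0,0,0,0,0,0,0,0],
)

```text
time_s: 53.53
tcp_pos: [0.6087, 0.1964, 0.0516]
eef_rot: [-167.8, 89.9, -29.3]
contact_force: [0.9, -6.4, 5.8]
gripper_width: 0.014
```

Call:
play_rows(
  series=[0,0,0,0,0,0,0,0,0,0,0,0,0,0,0,0,0,0,0,0],
)

```text
time_s: 53.95
tcp_pos: [0.6087, 0.1964, 0.0516]
eef_rot: [-166.9, 89.9, -28.4]
contact_force: [0.9, -6.2, 5.3]
gripper_width: 0.0141
```

Call:
play_rows(
  series=[0,0,0,0,0,0,0,0,0,0,0,0,0,0,0,0,0,0,0,0],
)

```text
time_s: 54.37
tcp_pos: [0.6087, 0.1964, 0.0516]
eef_rot: [-165.9, 89.9, -27.4]
contact_force: [2.4, -5.9, 5.1]
gripper_width: 0.0136
```

Call:
play_rows(
  series=[0,0,0,0,0,0,0,0,0,0,0,0,0,0,0,0,0,0,0,0],
)

```text
time_s: 54.78
tcp_pos: [0.6087, 0.1963, 0.0516]
eef_rot: [-168.3, 89.9, -29.7]
contact_force: [0.4, -6.1, 6.3]
gripper_width: 0.0134
```

```bash
cat > tag.py <<'E'
from h import *
def tags(im):
    m=(im.min(2)>225).astype(np.uint8);n,l,st,ce=cv2.connectedComponentsWithStats(m)
    return [(ce[i].round(1).tolist(),int(st[i,4])) for i in range(1,n) if st[i,4]>700 and ce[i][0]<330]
for f in ('w31','w32'): print(f,tags(cv2.imread(f'pics/{f}.png')))
c=capture('wrist');print(get_state()['time_s'],tags(c['img']));cv2.imwrite('pics/w33.png',c['img'])
print([(z,fproj(c,fonz(c,(202,68),z))) for z in (.03,)])
E
python3 tag.py
```

```text
w31 [([21.1, 38.3], 1168), ([190.2, 66.3], 4434), ([61.1, 100.8], 2054), ([37.0, 197.8], 831)]
w32 [([36.6, 40.9], 1220), ([201.0, 69.9], 3771), ([76.8, 100.3], 1929), ([51.5, 190.5], 1057)]
54.8333 [([47.1, 42.6], 1184), ([208.1, 72.1], 3370), ([87.7, 100.0], 1818), ([64.1, 190.7], 846)]
[(0.03, array([202.,  68.]))]
```

View pics/w33.png

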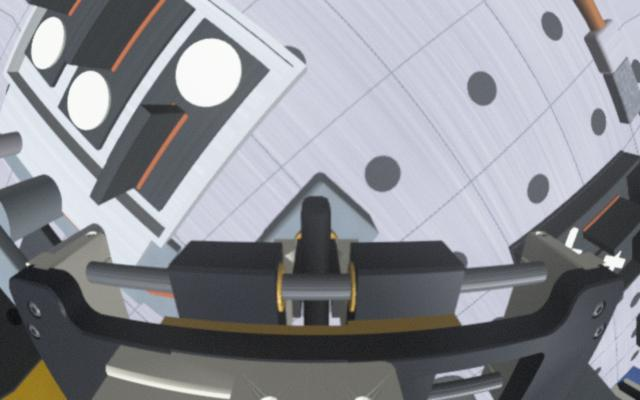

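Call:
play_rows(
  series=[0,0,0,0,0,0,0,0,0,0,0,0,0,0,0,0,0,0,0,0],
)

```text
time_s: 55.25
tcp_pos: [0.6087, 0.1964, 0.0516]
eef_rot: [-167.4, 89.9, -28.9]
contact_force: [1.0, -5.9, 5.8]
gripper_width: 0.0137
```

Call:
play_rows(
  series=[0,0,0,0,0,0,0,0,0,0,0,0,0,0,0,0,0,0,0,0],
)

```text
time_s: 55.67
tcp_pos: [0.6087, 0.1963, 0.0516]
eef_rot: [-168.9, 89.9, -30.4]
contact_force: [1.6, -5.6, 6.0]
gripper_width: 0.0136
```

Call:
play_rows(
  series=[0,0,0,0,0,0,0,0,0,0,0,0,0,0,0,0,0,0,0,0],
)

```text
time_s: 56.08
tcp_pos: [0.6087, 0.1963, 0.0516]
eef_rot: [-169.0, 89.9, -30.5]
contact_force: [1.6, -6.7, 6.7]
gripper_width: 0.0138
```

Call:
play_rows(
  series=[0,0,0,0,0,0,0,0,0,0,0,0,0,0,0,0,0,0,0,0],
)

```text
time_s: 56.5
tcp_pos: [0.6087, 0.1963, 0.0516]
eef_rot: [-169.2, 89.9, -30.7]
contact_force: [0.5, -5.0, 5.4]
gripper_width: 0.0141
```

```bash
python3 tag.py; python3 -c "
from h import *
c=capture('scene');im=c['img']
P=lambda z:[proj(c,q).round(1) for q in ((.5476,.1141,z),(.5696,-.1025,z))]
print(P(.068),P(.035))
cv2.imwrite('pics/s34.png',cv2.resize(im[200:340,240:460],None,fx=3.6,fy=3.6,interpolation=cv2.INTER_CUBIC))"
```

```text
w31 [([21.1, 38.3], 1168), ([190.2, 66.3], 4434), ([61.1, 100.8], 2054), ([37.0, 197.8], 831)]
w32 [([36.6, 40.9], 1220), ([201.0, 69.9], 3771), ([76.8, 100.3], 1929), ([51.5, 190.5], 1057)]
56.55 [([47.1, 42.5], 1182), ([208.0, 72.2], 3370), ([87.7, 100.0], 1818), ([64.4, 189.9], 901)]
[(0.03, array([202.,  68.]))]
[array([366.8, 227.7]), array([294.8, 250. ])] [array([365.6, 232.8]), array([295.4, 254.6])]
```

View pics/s34.png

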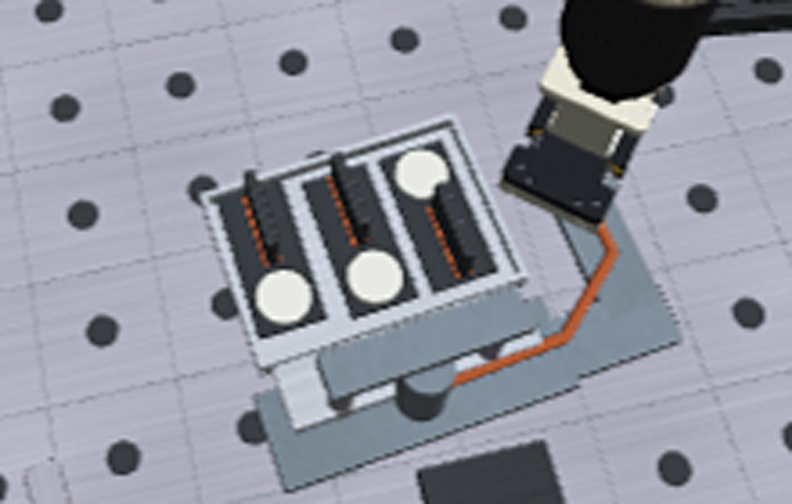

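Call:
play_rows(
  series=[0,0,0,0.06,0,0,0,0.08,0,0,0,0.08,0,0,0,0.08,0,0,0,0.08],
)

```text
time_s: 57.02
tcp_pos: [0.6084, 0.1968, 0.0516]
eef_rot: [-128.7, 89.9, -12.2]
contact_force: [-0.7, -3.3, 6.3]
gripper_width: 0.0135
```

Call:
play_rows(
  series=[0,0,0,0.08,0,0,0,0.08,0,0,0,0.08,0,0,0,0.08,0,0,0,0.04],
)

```text
time_s: 57.43
tcp_pos: [0.6083, 0.1973, 0.0516]
eef_rot: [-81.5, 89.9, 14.4]
contact_force: [-2.3, -0.5, 6.8]
gripper_width: 0.0136
```

Call:
play_rows(
  series=[0,0,0,0.02,0,0,0,0.02,0,0,0,0.02,0,0,0,0,0,0,0,0],
)

```text
time_s: 57.85
tcp_pos: [0.6082, 0.1973, 0.0516]
eef_rot: [-108.0, 89.9, -15.2]
contact_force: [-1.8, -1.6, 7.0]
gripper_width: 0.0141
```

```bash
python3 -c "
from h import *
delta(.6075,.1975,.049,96.2);print(get_state()['moment'])
c=capture('wrist');cv2.imwrite('pics/w35.png',c['img'])
"
```

```text
t=57.9 tcp=[0.6082 0.1973 0.0516] jaw=92.8 w=0.0141 F=[-1.8 -1.6  7. ]
  shift now [0.0026 0.0007 0.0003]  spin -0.059  shift after spin [0.0026 0.0007 0.0003]
[-0.579988    0.63787707  1.01643295]
```

View pics/w35.png

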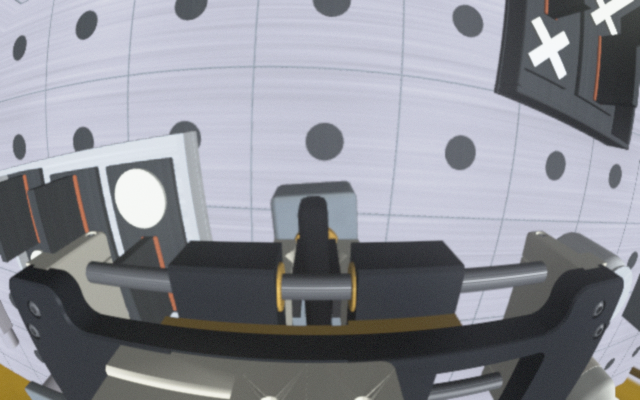

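Call:
play_rows(
  series=[0,0,0,0,0,0,0,0,0,0,0,0,0,0,0,0,0,0,0,0],
  jaw=45,
)

```text
time_s: 58.32
tcp_pos: [0.6077, 0.1972, 0.0504]
eef_rot: [99.3, 90.0, -168.0]
contact_force: [0.4, 1.1, 0.3]
gripper_width: 0.0379
```

Call:
play_rows(
  series=[-0.01,0,0,0,-0.03,0,0,0,-0.04,0,0,0,-0.04,0,0,0,-0.03,0,0,0],
)

```text
time_s: 58.73
tcp_pos: [0.6086, 0.1974, 0.205]
eef_rot: [-73.1, 89.8, 19.6]
contact_force: [0.5, 1.4, 0.6]
gripper_width: 0.0397
```

```bash
python3 -c "
from h import *
c=capture('wrist');cv2.imwrite('pics/w36.png',c['img'])
delta(.6,.2,.2)
c=capture('wrist');cv2.imwrite('pics/w36c.png',cv2.resize(c['img'][120:270,240:400],None,fx=4,fy=4,interpolation=cv2.INTER_CUBIC))
"
```

```text
t=58.8 tcp=[0.6112 0.1983 0.2114] jaw=92.8 w=0.0394 F=[2.7 0.5 6.7]
  shift now [0.0113 0.0112 0.0022]
```

View pics/w36c.png

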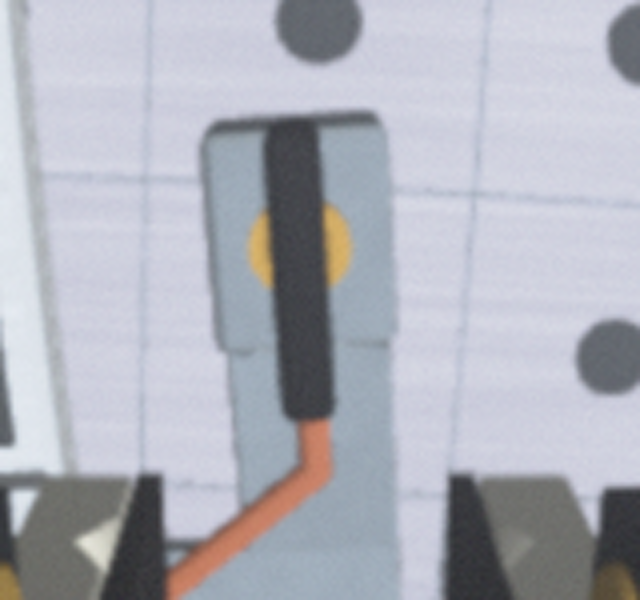

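```bash
python3 -c "
from h import *
c=capture('wrist')
u=lambda p:(p[0]/4+240-.4,p[1]/4+120-.4)
for A,B in(((291,122),(308,415)),((265,130),(284,410)),((318,130),(333,410))):
  a=fonz(c,u(A),.079);b=fonz(c,u(B),.079);d=b-a;print(np.degrees(np.arctan2(d[1],d[0])))
for n in('top','scene'):
  k=capture(n);cv2.imwrite(f'pics/{n}37.png',k['img'])
"
```

```text
5.930713914814065
6.171487922608257
5.999810825720196
```

View pics/scene37.png

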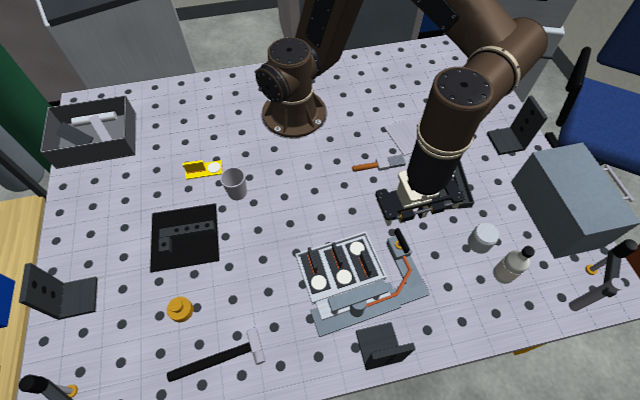

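View pics/top37.png

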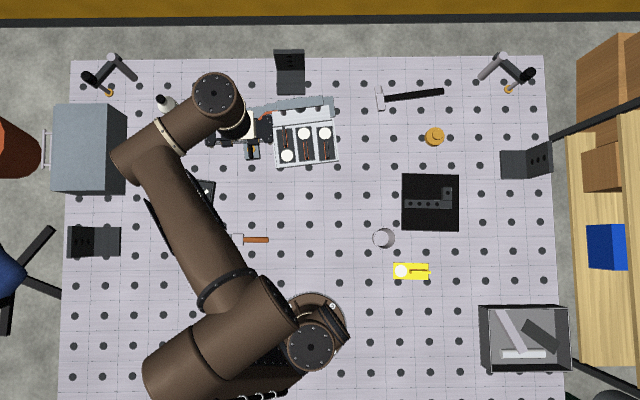

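```bash
python3 -c "
from h import *
im=cv2.imread('pics/top37.png');cv2.imwrite('pics/t37c.png',cv2.resize(im[165:240,390:470],None,fx=8,fy=8,interpolation=cv2.INTER_CUBIC))"
```

```text
(no output)
```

View pics/t37c.png

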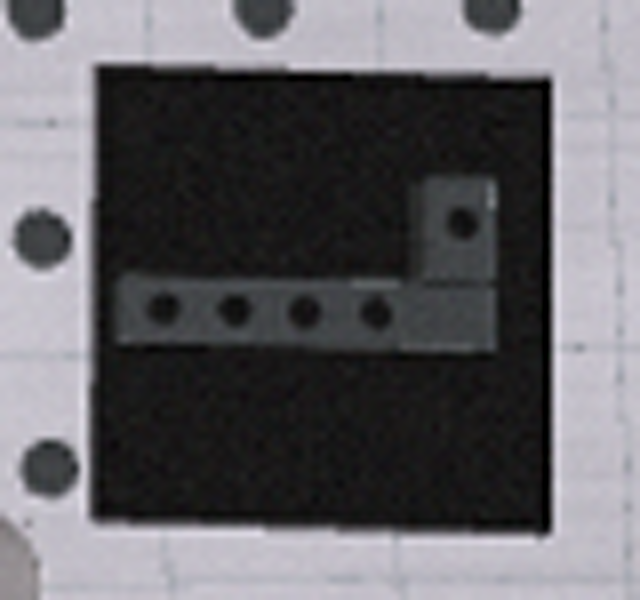

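```bash
python3 -c "
from plant import *
print(close_job())"
```

```text
the job is handed in; nothing more can be done
None
```

The job is done and handed in at about 59 s. No verdict came back.

**What I did**
- **Stop:** I pulled it out from under the platform and laid it flat on the mat.
- **Brackets:** All five were there. The three with round tags went into the platform tray and the two with cross tags into the bin, each flat on its base. The yellow look-alike was not touched.
- **Valve:** I turned it about 0.74 rad anticlockwise, waited until the platform was down, then turned it back against its stop and let go.

**Last checks**
- **Platform:** The tray rim appears exactly where it should with the platform right down, and the tags had stopped moving between two pictures.
- **Valve handle:** It lies at 6.0–6.2°, against 6.2° before opening, so it reads as closed.
- **Stop:** It lies wholly on the mat, placed a few millimetres off centre on purpose so that the L-shape as a whole sits nearer the middle.
- **Other things:** In the last pictures nothing else appears to have moved.

**Disagreements and limits**
- The top and scene cameras differed by 5–7 mm in x on the bracket tags. I used the wrist camera to settle the grasps and placings.
- I pressed one bracket into the bin with about 24 N for a moment, under the 40 N limit.
- The arm hides the bin in the last overhead picture. The last clear view of the bin, just after the second bracket went in, shows both lying flat.

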